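Pack the paint chest and pin it shut

TASK

Pack every rectangular metal paint tin that is out on the table into the tray of the open wooden chest. Then press the knee of the locked lid stay to break it, lower the lid gently until it is fully shut, and lock it with the quick-release pin: squeeze its two side buttons, slide it down through the lined-up holes of the hasp until its collar rests on the lid's plate, and let go so that its balls lock. Do not knock over the jars or the brush pot.

Things in the scene. Friction and masses are not known exactly. Their poses are not given: they have to be found in the camera images.
- chest: Fixed wooden paint chest, 200 mm (x, front to back) x 300 (y) x 120 high without lid; origin: centre of underside; +x from its front to its hinge side. Walls 10 mm; tray floor at z 55, so the tray is 180 x 280 mm inside, 65 deep, open on top. A steel hasp plate sticks out 46 mm from the middle of its front at z 111 to 119. A folding stay runs to the lid just outside the -y wall, rising above the rim.
- lid (a joint): Lid hinge, rad: 0 = open (100 degrees from shut, leaning back), held by the locked stay; grows as it lowers; 1.745 = shut. Board 200 mm long, 300 wide, 12 thick, hinged on the far (+x) top edge; open, its top edge is 317 mm up, a 46 mm plate above that. Stiff: it stays where left; lower it with 3 to 10 N on its outer (back) face, towards the robot and down. Cannot lower while the stay is locked.
- lid_hinge (a point): Point on the lid's hinge axis, middle of the chest's far top edge (chest frame x 100, y 0, z 120 mm). The lid's inner face lies in the plane through this axis; its outer face is 12 mm off.
- knee (a joint): Knee of the folding lid stay, rad: 0 = locked, 8 degrees past straight against its stop; grows as the knee is pressed down and towards the hinge: straight at 0.14, broken above 0.4, about 2.8 with the lid shut. Takes about 5 N at the pad and stays where it is left.
- knee_pad (a point): Centre of the black round press pad at the stay's knee: cylinder 20 mm in diameter, 32 long along the chest's y, outside the -y wall (chest frame x 33, y -178, z 173 mm when locked). It swings on a 100 mm link about a pivot at chest frame x -50, z 116 mm: pressed from above it goes down and towards the hinge, about 22 mm down and 13 mm towards the hinge to break.
- lid_hole (a point): Centre of the 17 mm hasp hole in the steel plate (44 mm square, 8 thick) on the lid's front edge, at the side that is its top when shut; z then points up. Shut, it lies over the equal hole of the chest's plate, at chest frame x -124, y 0, z 128 mm; both plates together are 17 mm thick, open below.
- pin_collar (a point): Quick-release pin, at the centre of its collar's underside; z up along the pin, y towards one button. Collar 36 mm in diameter, 6 thick; shank below 12 mm in diameter, 47 long, its last 12 mm tapered. Two balls stand out 5 mm from the shank 26 mm below the collar and draw in only while the buttons are squeezed; else they stop it at the hole. Starts upright, loose, in the stand.
- pin_grip (a point): Centre of the pin's black handle, 27 mm above the collar's underside (handle top 48 mm above it). Its metal squeeze buttons are the two sides across y: 40 mm over them when free, 30 when squeezed fully; each takes 3 to 7 N, so grip across y with 15 N or more and the balls draw in.
- button0 (a joint): Travel of one of the pin's two linked buttons, m: 0 = free, balls out and locking; 0.005 = squeezed fully, balls drawn in.
- stand: Fixed wooden block 66 x 66 x 50 mm with a 26 mm hole in its top, in which the pin stands, its collar on the block. Origin: centre of its underside.
- tin0_center (a point): Closed rectangular paint tin of bare metal, 80 mm (x) x 40 (y) x 30 high, about 0.14 kg; this point is its centre, half-way up. Absent in some starts (None).
- tin1_center (a point): Closed rectangular paint tin of bare metal, 80 mm (x) x 40 (y) x 30 high, about 0.14 kg; this point is its centre, half-way up. Absent in some starts (None).
- tin2_center (a point): Closed rectangular paint tin of bare metal, 80 mm (x) x 40 (y) x 30 high, about 0.14 kg; this point is its centre, half-way up. Absent in some starts (None).
- tin3_center (a point): Closed rectangular paint tin of bare metal, 80 mm (x) x 40 (y) x 30 high, about 0.14 kg; this point is its centre, half-way up. Absent in some starts (None).
- ink_jar: Brown glass ink jar with a black cap, 52 mm in diameter, 60 mm high; bystander. Origin: centre of its underside, z along its axis.
- glue_jar: Clear glass jar with a white cap, 64 mm in diameter, 65 mm high; bystander. Origin: centre of its underside, z along its axis.
- brush_pot: White ceramic pot 76 mm in diameter, 95 high, with brushes standing in it up to 230 mm; bystander. Origin: centre of its underside, z along its axis.

How it is judged:
On the way, in this order (a step that is already met when the one before it is completed fails the run):
1. every tin that is present lies in the chest's tray, let go (x of tin0_center in the frame of chest between -0.094 and 0.094 m and y of tin0_center in the frame of chest between -0.144 and 0.144 m and z of tin0_center in the frame of chest between 0.05 and 0.118 m and x of tin1_center in the frame of chest between -0.094 and 0.094 m and y of tin1_center in the frame of chest between -0.144 and 0.144 m and z of tin1_center in the frame of chest between 0.05 and 0.118 m and x of tin2_center in the frame of chest between -0.094 and 0.094 m and y of tin2_center in the frame of chest between -0.144 and 0.144 m and z of tin2_center in the frame of chest between 0.05 and 0.118 m and x of tin3_center in the frame of chest between -0.094 and 0.094 m and y of tin3_center in the frame of chest between -0.144 and 0.144 m and z of tin3_center in the frame of chest between 0.05 and 0.118 m and contact force between each of tin0, tin1, tin2, tin3 and the fingers below 0.2 N and value of joint lid below 0.2 rad), for 0.2 s.
2. the stay's knee has been broken while the lid still stands up (value of joint knee above 0.4 rad and value of joint lid below 0.7 rad), for 0.1 s.
3. the lid is fully shut (value of joint lid above 1.71 rad), for 0.2 s.
4. the pin, squeezed, stands with its collar at the lid's plate (distance between pin_collar and lid_hole below 0.007 m and angle between pin_collar's own z axis and vertical below 0.15 rad), for 0.1 s.
At the end, for the whole second after the job is handed in: All tins present are in the tray (centres within its walls, below the rim), the lid is shut to 0.03 rad, the pin stands at rest in the hasp, collar within 7 mm of the hole mouth, upright to 0.15 rad, buttons free (under 1.5 mm) (all of step 4 and x of tin0_center in the frame of chest between -0.094 and 0.094 m and y of tin0_center in the frame of chest between -0.144 and 0.144 m and z of tin0_center in the frame of chest between 0.05 and 0.118 m and x of tin1_center in the frame of chest between -0.094 and 0.094 m and y of tin1_center in the frame of chest between -0.144 and 0.144 m and z of tin1_center in the frame of chest between 0.05 and 0.118 m and x of tin2_center in the frame of chest between -0.094 and 0.094 m and y of tin2_center in the frame of chest between -0.144 and 0.144 m and z of tin2_center in the frame of chest between 0.05 and 0.118 m and x of tin3_center in the frame of chest between -0.094 and 0.094 m and y of tin3_center in the frame of chest between -0.144 and 0.144 m and z of tin3_center in the frame of chest between 0.05 and 0.118 m and value of joint lid above 1.71 rad and value of joint button0 below 0.0015 m and linear speed of pin below 0.02 m/s); the robot touches nothing.
It fails at once if the lid is slammed shut (over 1.5 rad/s in the last 30 degrees) (velocity of joint lid above 1.5 rad/s and value of joint lid above 1.22 rad).
It fails at once if a jar or the brush pot is knocked over (angle between any of ink_jar, glue_jar, brush_pot's own z axis and vertical above 0.6 rad).
Of tin0, tin1, tin2, tin3 only 2 to 4 are there at a start; the rules pass over those that are not, and their reading is None.
At some moment in a run one of tin0, tin1, tin2, tin3 may be knocked a few centimetres aside while the robot is not near it.
It also fails if it takes over 210 s, if anything falls off the work surface, if the arm or the gripper's body presses on something with over 40 N, if the wrist force passes 120 N, or if a joint passes its speed limit or range.

ROBOT

A 7-joint arm with a two-finger parallel gripper is mounted at the origin on the work surface. World frame = base frame: x ahead of the robot, y to its left, z up, the work surface at z = 0. Lengths are in m, angles in rad, forces in N, time in s.
With the tool pointing down it reaches from about 0.35 to 0.9 m from the base axis. Payload 7.2 kg.
Tool frame: the origin (TCP) lies midway between the tips of the shut fingers; the grasp point (between the pads) lies 19 mm behind it (arm.pinch_z is the distance from the TCP to the grasp point, in m); z points along the fingers, y is the direction in which the jaws open and shut (so a half turn about z gives the same grasp; the last joint's range is limited). The gripper opens to 88 mm and grips with 3 to 60 N. Pads are 20 mm wide; open, the fingers measure 115 mm over their backs; the gripper's body (75 mm by 178 mm) begins 61 mm behind the grasp point.
Start: joints at [1.229, 0.411, -0.013, 1.596, 0.006, 1.134, -0.082], TCP at [0.169, -0.602, 0.223] pointing down, gripper open.
Joint ranges: [-2.95, 2.95], [-0.29, 1.99], [-1.47, 1.44], [0.14, 2.54], [-1.03, 4.17], [0.13, 1.85], [-2.86, 2.86]. Speed limits (rad/s): [2.39, 2.39, 3.01, 3.01, 3.14, 3.14, 3.14].

INTERFACE

Orientations are given as a 3x3 rotation matrix whose columns are the frame's x, y, z axes.
In Python, from cell import arm, viewer gives the robot as it stands.
- The arm moves only by the tool drive_tool, never from a script. Its argument "deltas" is a list of rows, each a list of 3 entries, a list of its own where there are three numbers: the opening, from -1 (shut) to 1 (fully open), then the shift along the world's x, y, z each as a share of 10 cm, from -1 to 1, then the turn about the world's z as a share of 180 degrees, from -1 to 1. In form: [[jaw, [x, y, z], twist], ...]. A call has exactly 10 rows; each row is the pose to reach, as a shift and turn from the pose commanded when the call began, turning the shorter way round; what a row does not reach only later rows make up. A row lasts 1/8 s, in which the tool goes at most 62.5 mm and 10.7 degrees, less where a joint would pass 70% of its speed; a pose out of reach is approached as far as the arm can. A call with a number of a shift or a turn outside -1 to 1 is refused whole. A call with a gripper value outside its range is refused whole. The fingers move at their own pace and stop on an object; "squeeze" is the grip in N (left out, the last holds). Time passes only in rows, so rows that repeat a pose let the fingers close, or fill a call up. It gives the time, the measured TCP pose, the force and the opening at its end, in the units of the state.
- arm.get_obs(): the state, without advancing time (a new reading comes with each control period).
- viewer.read_camera(name): name is "scene" or "side" or "wrist"; returns a dict with "pixels" (400x640x3 uint8, blue, green, red), "mtx" (3x3 intrinsics, pixels), "R" (3x3) and "t" (3): a world point X has camera coordinates R X + t. Camera axes: x right, y down, z forward; pixel columns grow to the right and rows downward; lengths in m; the calibration is good to about 2 mm. A picture is of the moment at which its call begins. There is no depth.
- arm.finish_job(): hands the job in, once; it reports no verdict.
The state is a dict: "t": time; "joint_pos": joint angles; "joint_velocities": joint speeds; "effort": joint torques, N m; "tcp_pos": TCP position; "ee_rot": TCP orientation; "wrist_force": force on the tool from outside, world axes, zero at the start; "moment": the same for the moment, N m; "finger_gap": finger opening in m.
Only numpy, scipy, OpenCV 4.12 (cv2) and the standard library are available. Lean on these libraries where they do the work, as an engineer would, in place of code of your own. Each camera call takes 0.05 s, during which the arm holds its last target.

## Working session

There is one attempt and no reset: what is moved stays moved. The work goes in short steps, Python scripts to look and compute and a tool call to move; the robot and the scene stay as the last step left them, time stands still between calls to the robot, and variables do not carry over. Pictures are saved under pics/ and viewed, and the job is handed in when it is done.

Besides the shell and the picture viewer there is one more tool, called after "Request:" by a JSON object that holds its "fn" and its "kwargs", one argument or row to a line. drive_tool: Moves the arm, as the interface text tells. Its arguments: {"type":"object","properties":{"deltas":{"type":"array"},"squeeze":{"type":"number"}},"required":["deltas"]}

```bash
ls; mkdir -p pics; cat > h.py <<'E'
import numpy as np, cv2
from cell import arm, viewer
def cam(n,save=None):
    c=viewer.read_camera(n)
    if save: cv2.imwrite('pics/'+save+'.png',c['pixels'])
    return c
def ray(c,u,v):
    K=np.array(c['mtx']);R=np.array(c['R']);t=np.array(c['t'])
    o=-R.T@t; d=R.T@np.linalg.solve(K,np.array([u,v,1.0])); return o,d/np.linalg.norm(d)
def onz(c,u,v,z):
    o,d=ray(c,u,v); return o+d*(z-o[2])/d[2]
def proj(c,X):
    K=np.array(c['mtx']);p=K@(np.array(c['R'])@np.array(X,float)+np.array(c['t'])); return p[:2]/p[2]
def tri(rays):
    A=np.zeros((3,3));b=np.zeros(3)
    for o,d in rays:
        P=np.eye(3)-np.outer(d,d);A+=P;b+=P@o
    X=np.linalg.solve(A,b)
    return X,[np.linalg.norm((np.eye(3)-np.outer(d,d))@(X-o)) for o,d in rays]
E
python3 - <<'E'
from h import *
o=arm.get_obs()
for k,v in o.items(): print(k,np.round(v,3).tolist())
for n in ['scene','side','wrist']:
    c=cam(n,n+'0'); print(n,np.round(-np.array(c['R']).T@c['t'],3),np.round(c['R'],3).tolist(),np.round(c['mtx'],1).tolist())
E
```

```text
pics
t 0.0
joint_pos [1.229, 0.412, -0.013, 1.597, 0.006, 1.134, -0.082]
joint_velocities [-0.001, 0.0, 0.001, 0.0, 0.001, 0.001, 0.0]
effort [-0.0, -58.796, 0.642, -29.108, -0.054, 0.018, 0.0]
tcp_pos [0.169, -0.601, 0.222]
ee_rot [[0.963, 0.27, -0.001], [0.27, -0.963, 0.002], [-0.0, -0.002, -1.0]]
wrist_force [-0.179, 0.149, 0.088]
moment [-0.023, -0.027, 0.029]
finger_gap 0.088
scene [ 1.266 -0.232  1.184] [[0.323, 0.946, -0.0], [0.757, -0.259, -0.599], [-0.567, 0.194, -0.8]] [[413.5, 0.0, 318.1], [0.0, 413.5, 192.1], [0.0, 0.0, 1.0]]
side [0.152 0.602 1.048] [[-0.822, -0.57, 0.012], [-0.44, 0.62, -0.65], [0.363, -0.539, -0.76]] [[389.2, 0.0, 315.0], [0.0, 389.2, 200.5], [0.0, 0.0, 1.0]]
wrist [ 0.234 -0.583  0.384] [[0.27, -0.963, -0.001], [-0.932, -0.262, 0.251], [-0.242, -0.066, -0.968]] [[309.2, 0.0, 318.1], [0.0, 309.2, 203.1], [0.0, 0.0, 1.0]]
```

View pics/scene0.png

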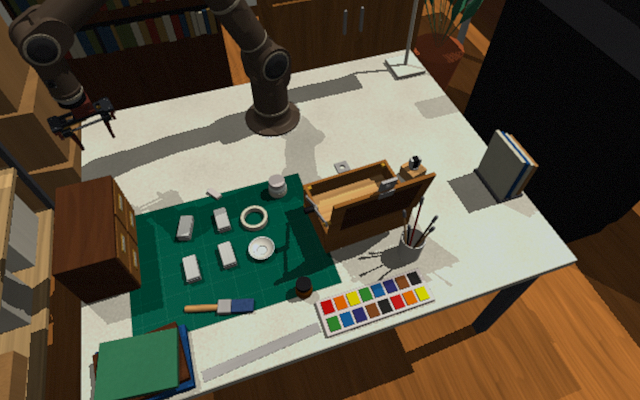

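View pics/side0.png

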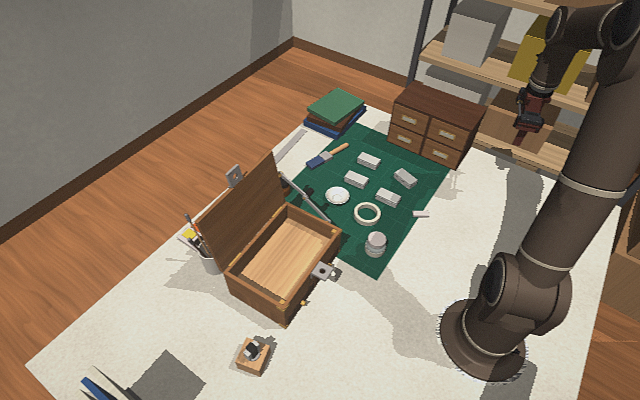

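View pics/wrist0.png

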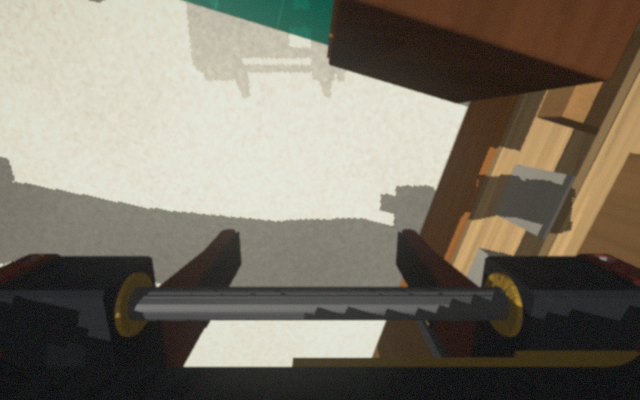

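The scene view shows four tins on the green mat at about (185,228), (222,219), (192,268) and (228,255). The chest is at (365,200), the stand with the pin at (412,170), the pot at (412,240), the ink jar at (303,288) and the glue jar at (278,187). In the side view the pin is at (253,350).

```bash
python3 - <<'E'
from h import *
s=cv2.imread('pics/scene0.png'); d=cv2.imread('pics/side0.png')
a=cv2.resize(s[170:310,140:300],None,fx=4,fy=4,interpolation=cv2.INTER_CUBIC); cv2.imwrite('pics/z1.png',a)
a=cv2.resize(d[140:230,310:460],None,fx=5,fy=5,interpolation=cv2.INTER_CUBIC); cv2.imwrite('pics/z2.png',a)
a=cv2.resize(s[140:270,290:450],None,fx=4.5,fy=4.5,interpolation=cv2.INTER_CUBIC); cv2.imwrite('pics/z3.png',a)
a=cv2.resize(d[140:380,180:360],None,fx=2.5,fy=2.5,interpolation=cv2.INTER_CUBIC)
a=cv2.resize(d[140:380,170:370],None,fx=2.5*1,fy=2.5,interpolation=cv2.INTER_CUBIC); cv2.imwrite('pics/z4.png',a)
E
```

```text
(no output)
```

View pics/z1.png

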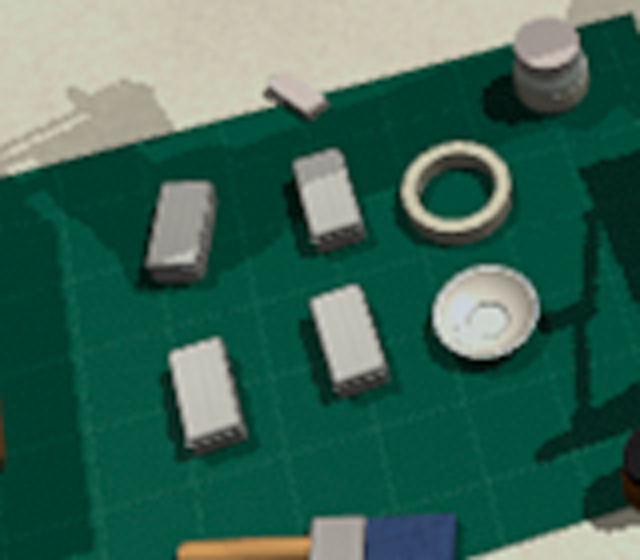

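View pics/z2.png

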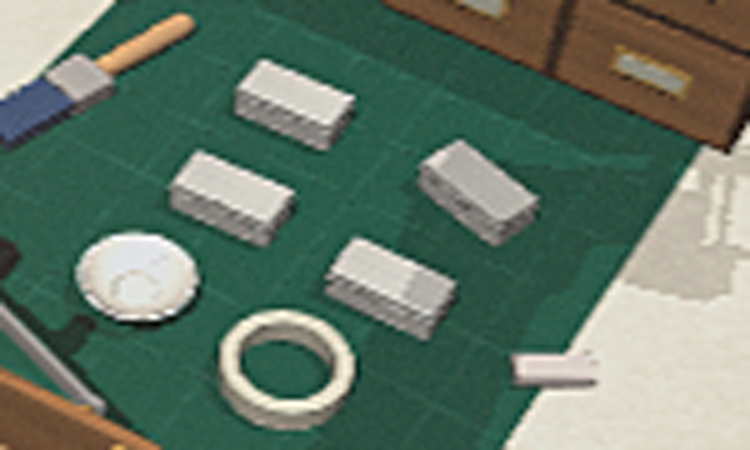

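View pics/z3.png

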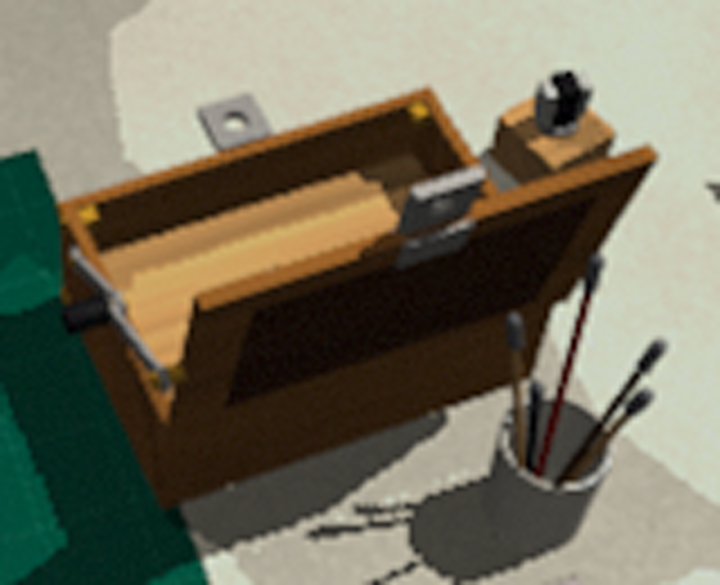

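View pics/z4.png

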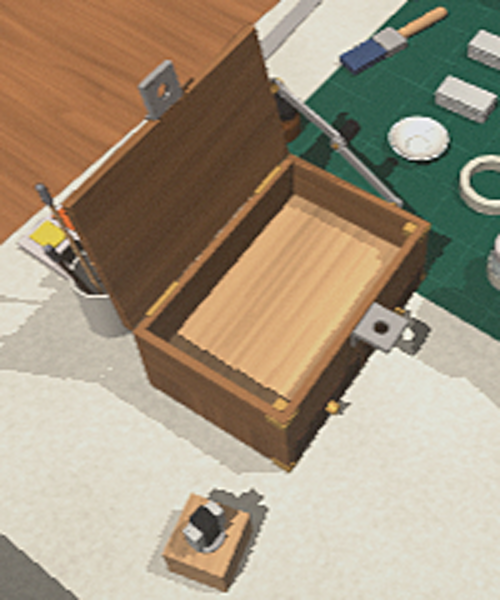

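```bash
python3 - <<'E'
from h import *
S=cam('scene');D=cam('side')
f=lambda p,s,o:(p[0]/s+o[0],p[1]/s+o[1])
sc=dict(A=[(165,182),(212,184),(202,265),(150,265)],B=[(293,158),(340,150),(360,232),(314,242)],C=[(170,350),(218,338),(242,430),(190,440)],D=[(310,295),(358,285),(383,370),(335,382)])
si=dict(C=[(265,60),(355,97),(330,125),(237,95)],D=[(200,152),(295,192),(268,225),(170,185)],A=[(458,140),(538,198),(500,223),(420,175)],B=[(357,238),(456,285),(432,315),(328,270)])
for k in sc:
  for c,q,s,o in((S,sc[k],4,(140,170)),(D,si[k],5,(310,140))):
    P=np.array([onz(c,*f(p,s,o),0.03)[:2] for p in q])
    r=cv2.minAreaRect((P*1000).astype(np.float32)); 
    b=cv2.boxPoints(r); e=[b[1]-b[0],b[2]-b[1]]; L=max(e,key=np.linalg.norm)
    print(k,P.mean(0).round(3),np.round(r[1],0),'long axis deg',np.degrees(np.arctan2(L[1],L[0]))%180)
z4=lambda x,y:f((x,y),2.5,(170,140)); z3=lambda x,y:f((x,y),4.5,(290,140))
Cn={}
for n,p in dict(fl=(288,412),fr=(428,225),br=(292,158),bl=(135,330)).items(): Cn[n]=onz(D,*z4(*p),0.12); print(n,Cn[n].round(3))
for n,p in dict(fr=(62,208),fl=(430,90)).items(): print('scene',n,onz(S,*z3(*p),0.12).round(3))
X,e=tri([ray(D,*z4(381,327)),ray(S,*z3(236,122))]);print('platehole',X.round(4),np.round(e,4))
X,e=tri([ray(D,*z4(204,520)),ray(S,*z3(563,88))]);print('pinhandle',X.round(4),np.round(e,4))
E
```

```text
A [ 0.438 -0.41 ] [42. 82.] long axis deg 163.86765
A [ 0.433 -0.406] [49. 77.] long axis deg 164.80183
B [ 0.448 -0.292] [39. 91.] long axis deg 179.69493
B [ 0.442 -0.289] [80. 39.] long axis deg 0.5695183
C [ 0.594 -0.414] [88. 38.] long axis deg 2.7223115
C [ 0.588 -0.411] [77. 46.] long axis deg 2.8900244
D [ 0.581 -0.302] [86. 38.] long axis deg 2.1888955
D [ 0.577 -0.298] [81. 41.] long axis deg 3.727656
fl [0.458 0.275 0.12 ]
fr [ 0.467 -0.007  0.12 ]
br [0.66  0.003 0.12 ]
bl [0.651 0.295 0.12 ]
scene fr [ 0.474 -0.011  0.12 ]
scene fl [0.456 0.288 0.12 ]
platehole [0.4362 0.1375 0.1176] [0.0004 0.0004]
pinhandle [0.4654 0.4011 0.0904] [0. 0.]
```

Heights and sizes agree: the tins come out near 80x40, the plate hole at z 0.118 and the pin handle at z 0.09. I'm moving towards tin A with the camera on the wrist, going sideways first to clear the drawer cabinet.

Request:
{"fn": "drive_tool", "kwargs": {
  "deltas": [
    [1,[0.1,0.3,0.1],-0.05],
    [1,[0.2,0.6,0.2],-0.1],
    [1,[0.3,1,0.2],-0.15],
    [1,[0.5,1,0.2],-0.176],
    [1,[0.75,1,0.2],-0.176],
    [1,[1,1,0.2],-0.176],
    [1,[1,1,0.2],-0.176],
    [1,[1,1,0.2],-0.176],
    [1,[1,1,0.2],-0.176],
    [1,[1,1,0.2],-0.176]
  ],
  "squeeze": 20
}}

```text
t: 1.5
tcp_pos: [0.2681, -0.502, 0.2428]
ee_rot: [[0.961, -0.277, -0.0], [-0.277, -0.961, -0.0], [-0.0, 0.0, -1.0]]
wrist_force: [-0.5, -1.0, -0.4]
finger_gap: 0.0879
```

Request:
{"fn": "drive_tool", "kwargs": {
  "deltas": [
    [1,[0.2,0.2,0],0],
    [1,[0.4,0.4,0],0],
    [1,[0.6,0.6,0],0],
    [1,[0.8,0.7,0],0],
    [1,[1,0.8,0],0],
    [1,[1,0.95,0],0],
    [1,[1,0.95,0],0],
    [1,[1,0.95,0],0],
    [1,[1,0.95,0],0],
    [1,[1,0.95,0],0]
  ]
}}

```text
t: 2.75
tcp_pos: [0.3686, -0.4072, 0.2427]
ee_rot: [[0.961, -0.276, -0.0], [-0.276, -0.961, -0.0], [0.0, 0.0, -1.0]]
wrist_force: [-0.9, 0.0, 0.1]
finger_gap: 0.0879
```

```bash
python3 - <<'E'
from h import *
o=arm.get_obs(); print(o['t'],o['tcp_pos'],np.degrees(np.arctan2(o['ee_rot'][1][0],o['ee_rot'][0][0])))
c=cam('wrist','w1')
E
```

```text
2.75 [ 0.36858651 -0.40718033  0.24268875] -16.04312189230427
```

View pics/w1.png

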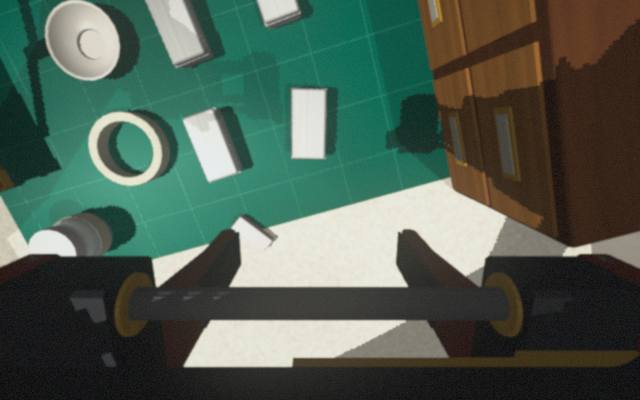

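The wrist view shows tin A at about (309,123), B at (212,145), C at (280,5) cut off, and D at (180,30) cut off. Next is a contour detector for the tin tops that casts onto z=0.03.

```bash
cat >> h.py <<'E'
def tins(c,z=0.03,verbose=True,roi=None):
    im=c['pixels']; hsv=cv2.cvtColor(im,cv2.COLOR_BGR2HSV)
    m=((hsv[...,1]<70)&(hsv[...,2]>95)).astype(np.uint8)
    if roi is not None:
        q=np.zeros_like(m); q[roi[1]:roi[3],roi[0]:roi[2]]=1; m*=q
    m=cv2.morphologyEx(m,cv2.MORPH_OPEN,np.ones((3,3),np.uint8))
    out=[]
    for k in cv2.findContours(m,cv2.RETR_EXTERNAL,cv2.CHAIN_APPROX_NONE)[0]:
        if cv2.contourArea(k)<150: continue
        P=np.array([onz(c,u,v,z)[:2] for u,v in k[:,0]])
        r=cv2.minAreaRect((P*1000).astype(np.float32)); a,b=sorted(r[1])
        if not(28<a<60 and 60<b<105): continue
        bx=cv2.boxPoints(r); L=max([bx[1]-bx[0],bx[2]-bx[1]],key=np.linalg.norm)
        out.append((np.round(np.array(r[0])/1000,4),round((np.degrees(np.arctan2(L[1],L[0]))+90)%180-90,1),(round(a),round(b)),np.round(k[:,0].mean(0))))
    return out
def st():
    o=arm.get_obs(); y=np.degrees(np.arctan2(o['ee_rot'][1][0],o['ee_rot'][0][0]))
    print('t %.2f tcp %s yaw %.1f gap %.4f F %s'%(o['t'],np.round(o['tcp_pos'],4),y,o['finger_gap'],np.round(o['wrist_force'],1)))
    return np.array(o['tcp_pos']),y
E
python3 - <<'E'
from h import *
st()
for n in ['wrist','scene','side']:
    c=cam(n,'t1'+n)
    print(n); [print(*t) for t in tins(c)]
E
```

```text
t 2.80 tcp [ 0.3687 -0.4071  0.2426] yaw -16.0 gap 0.0879 F [-0.7 -0.6  0.2]
wrist
[ 0.3212 -0.1972] -67.5 (34, 96) [176. 262.]
[ 0.385  -0.0925] 27.1 (29, 62) [ 79. 232.]
[ 0.4437 -0.2961] 2.2 (43, 81) [211. 145.]
[ 0.4352 -0.4148] -17.3 (41, 81) [308. 123.]
[ 0.5718 -0.3052] 3.3 (41, 73) [175.  30.]
scene
[ 0.591  -0.4155] 2.8 (44, 82) [191. 267.]
[ 0.5796 -0.3028] 3.4 (41, 83) [226. 253.]
[ 0.4344 -0.4114] -16.1 (46, 82) [185. 226.]
[ 0.4422 -0.293 ] 2.4 (42, 82) [221. 218.]
side
```

Request:
{"fn": "drive_tool", "kwargs": {
  "deltas": [
    [1,[0.2,0,0],0],
    [1,[0.5,-0.06,0],0],
    [1,[0.665,-0.06,0],0],
    [1,[0.665,-0.06,-0.25],0],
    [1,[0.665,-0.06,-0.5],0],
    [1,[0.665,-0.06,-0.75],0],
    [1,[0.665,-0.06,-1],0],
    [1,[0.665,-0.06,-1],0],
    [1,[0.665,-0.06,-1],0],
    [1,[0.665,-0.06,-1],0]
  ]
}}

```text
t: 4.2
tcp_pos: [0.4362, -0.4132, 0.1439]
ee_rot: [[0.961, -0.276, 0.002], [-0.276, -0.961, -0.001], [0.002, 0.001, -1.0]]
wrist_force: [-0.1, -0.3, -0.3]
finger_gap: 0.0878
```

Request:
{"fn": "drive_tool", "kwargs": {
  "deltas": [
    [1,[0,0,-0.2],0],
    [1,[0,0,-0.4],0],
    [1,[0,0,-0.6],0],
    [1,[0,0,-0.8],0],
    [1,[0,0,-0.9],0],
    [1,[0,0,-0.9],0],
    [1,[0,0,-0.9],0],
    [1,[0,0,-0.9],0],
    [1,[0,0,-0.9],0],
    [1,[0,0,-0.9],0]
  ]
}}

```text
t: 5.45
tcp_pos: [0.4356, -0.4128, 0.0529]
ee_rot: [[0.961, -0.275, 0.0], [-0.275, -0.961, -0.0], [0.0, 0.0, -1.0]]
wrist_force: [0.0, 0.3, 0.3]
finger_gap: 0.0879
```

```bash
python3 - <<'E'
from h import *
st(); c=cam('wrist','w2'); c=cam('side','s2')
E
```

```text
t 5.45 tcp [ 0.4356 -0.4128  0.0529] yaw -16.0 gap 0.0879 F [0.  0.3 0.3]
```

View pics/w2.png

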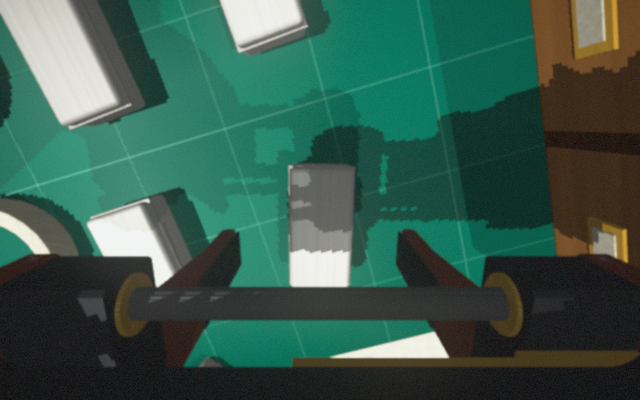

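Tin A sits at column 322, centred between the fingertips (238 and 398). I'll descend and grip.

Request:
{"fn": "drive_tool", "kwargs": {
  "deltas": [
    [1,[0,0,-0.2],0],
    [1,[0,0,-0.4],0],
    [1,[0,0,-0.45],0],
    [1,[0,0,-0.45],0],
    [-1,[0,0,-0.45],0],
    [-1,[0,0,-0.45],0],
    [-1,[0,0,-0.45],0],
    [-1,[0,0,-0.45],0],
    [-1,[0,0,-0.45],0],
    [-1,[0,0,-0.45],0]
  ]
}}

```text
t: 6.8
tcp_pos: [0.4355, -0.4129, 0.0077]
ee_rot: [[0.961, -0.276, 0.0], [-0.276, -0.961, -0.0], [0.0, 0.0, -1.0]]
wrist_force: [-1.2, -0.8, 0.2]
finger_gap: 0.0399
```

Request:
{"fn": "drive_tool", "kwargs": {
  "deltas": [
    [-1,[0,0,0.2],0],
    [-1,[0,0,0.4],0],
    [-1,[0,0,0.6],0],
    [-1,[0,0,0.8],0],
    [-1,[0,0.2,1],0],
    [-1,[0,0.5,1],0],
    [-1,[0,0.8,1],0],
    [-1,[0,1,1],0.05],
    [-1,[0,1,1],0.1],
    [-1,[0,1,1],0.1]
  ]
}}

```text
t: 8.05
tcp_pos: [0.4356, -0.3127, 0.1088]
ee_rot: [[0.999, 0.034, 0.001], [0.034, -0.999, -0.0], [0.001, 0.001, -1.0]]
wrist_force: [0.6, -1.0, -2.3]
finger_gap: 0.0403
```

Tin A is held (gap 40 mm). I'm carrying it to the chest at z 0.27, above the stay.

Request:
{"fn": "drive_tool", "kwargs": {
  "deltas": [
    [-1,[0,0.1,0.2],0],
    [-1,[0.2,0.2,0.4],0],
    [-1,[0.4,0.35,0.6],0],
    [-1,[0.6,0.5,0.8],0],
    [-1,[0.8,0.65,1],0],
    [-1,[1,0.8,1],0],
    [-1,[1,1,1],0],
    [-1,[1,1,1],0],
    [-1,[1,1,1],0],
    [-1,[1,1,1],0]
  ]
}}

```text
t: 9.3
tcp_pos: [0.5348, -0.2139, 0.2077]
ee_rot: [[0.999, 0.033, -0.0], [0.033, -0.999, -0.0], [-0.0, 0.0, -1.0]]
wrist_force: [0.4, 0.1, -1.8]
finger_gap: 0.0398
```

Request:
{"fn": "drive_tool", "kwargs": {
  "deltas": [
    [-1,[0.1,0.2,0.2],0],
    [-1,[0.2,0.4,0.4],0],
    [-1,[0.4,0.6,0.6],0],
    [-1,[0.6,0.8,0.65],0],
    [-1,[0.7,1,0.65],0],
    [-1,[0.7,1,0.65],0],
    [-1,[0.7,1,0.65],0],
    [-1,[0.7,1,0.65],0],
    [-1,[0.7,1,0.65],0],
    [-1,[0.7,1,0.65],0]
  ]
}}

```text
t: 10.55
tcp_pos: [0.6053, -0.1132, 0.2727]
ee_rot: [[0.999, 0.034, 0.0], [0.034, -0.999, -0.0], [0.0, 0.0, -1.0]]
wrist_force: [0.7, 0.6, -1.0]
finger_gap: 0.0399
```

```bash
python3 - <<'E'
from h import *
st(); c=cam('wrist','w3'); c=cam('scene','sc3'); c=cam('side','s3')
E
```

```text
t 10.55 tcp [ 0.6053 -0.1132  0.2727] yaw 2.0 gap 0.0399 F [ 0.7  0.6 -1. ]
```

View pics/w3.png

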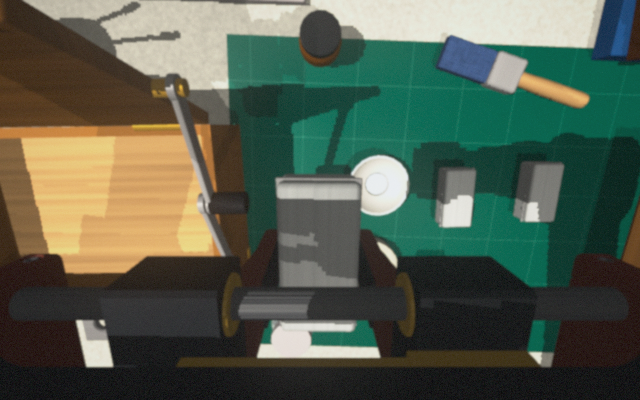

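View pics/sc3.png

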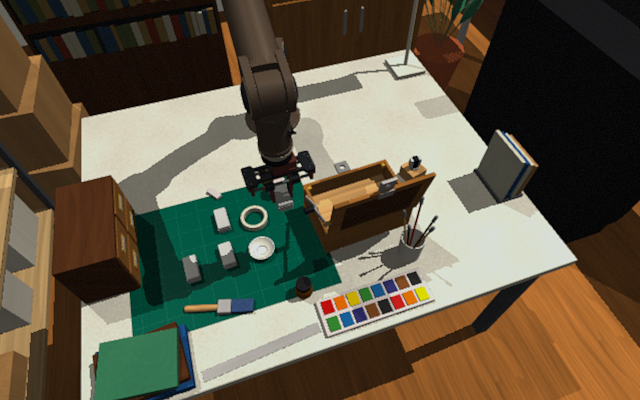

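```bash
python3 - <<'E'
from h import *
c=cam('wrist'); 
for uv in [(172,88),(208,203),(230,203)]:
    o,d=ray(c,*uv)
    for y in (-0.01,-0.02,-0.035): print(uv,y,(o+d*(y-o[1])/d[1]).round(3))
# lid hinge line/back rim at z .12 in wrist
for uv in [(212,127),(135,127)]: print(uv,onz(c,*uv,.12).round(3))
print(onz(c,241,127,.12).round(3))
# predictions w/ chest pose
yaw=np.radians(2.5);R=np.array([[np.cos(yaw),-np.sin(yaw),0],[np.sin(yaw),np.cos(yaw),0],[0,0,1]])
w=lambda x,y,z:R@np.array([x,y,z])+[.56,.143,0]
print('pred knee',w(.033,-.178,.173),proj(c,w(.033,-.178,.173)),'corner',proj(c,w(.1,-.15,.12)))
E
```

```text
(172, 88) -0.01 [ 0.692 -0.01   0.211]
(172, 88) -0.02 [ 0.691 -0.02   0.233]
(172, 88) -0.035 [ 0.688 -0.035  0.267]
(208, 203) -0.01 [ 0.597 -0.01   0.155]
(208, 203) -0.02 [ 0.605 -0.02   0.183]
(208, 203) -0.035 [ 0.616 -0.035  0.225]
(230, 203) -0.01 [ 0.578 -0.01   0.083]
(230, 203) -0.02 [ 0.588 -0.02   0.118]
(230, 203) -0.035 [ 0.602 -0.035  0.171]
(212, 127) [ 0.665 -0.006  0.12 ]
(135, 127) [0.663 0.07  0.12 ]
[ 0.666 -0.034  0.12 ]
pred knee [ 0.60073284 -0.03339114  0.173     ] [227.43189364 204.90688547] corner [208.7214624  125.83215684]
```

The predicted knee pixel (227,205) matches the seen (230,203), and the predicted rim corner (209,126) matches (212,127), so the chest pose is good to 2–3 mm. I'll carry on into the tray.

Request:
{"fn": "drive_tool", "kwargs": {
  "deltas": [
    [-1,[0,0.2,0],0],
    [-1,[0,0.4,0],0],
    [-1,[0,0.6,0],0],
    [-1,[0,0.8,0],0],
    [-1,[0,1,0],0],
    [-1,[0,1,0],0],
    [-1,[0,1,0],0],
    [-1,[0,1,0],0],
    [-1,[0,1,0],0],
    [-1,[0,1,0],0]
  ]
}}

```text
t: 12.0
tcp_pos: [0.6055, -0.0132, 0.2726]
ee_rot: [[0.999, 0.034, 0.0], [0.034, -0.999, -0.0], [0.0, 0.0, -1.0]]
wrist_force: [0.6, -0.5, -2.0]
finger_gap: 0.0396
```

Request:
{"fn": "drive_tool", "kwargs": {
  "deltas": [
    [-1,[0,0.3,0],0],
    [-1,[0,0.6,0],0],
    [-1,[0,0.9,0],0],
    [-1,[0,1,-0.2],0],
    [-1,[0,1,-0.4],0],
    [-1,[0,1,-0.6],0],
    [-1,[0,1,-0.8],0],
    [-1,[0,1,-1],0],
    [-1,[0,1,-1],0],
    [-1,[0,1,-1],0]
  ]
}}

```text
t: 13.25
tcp_pos: [0.6059, 0.0873, 0.1735]
ee_rot: [[0.999, 0.035, 0.001], [0.035, -0.999, 0.0], [0.001, -0.0, -1.0]]
wrist_force: [-0.1, -0.2, -1.1]
finger_gap: 0.0398
```

```bash
python3 - <<'E'
from h import *
st(); c=cam('wrist','w4'); c=cam('side','s4')
E
```

```text
t 13.25 tcp [0.6059 0.0873 0.1735] yaw 2.0 gap 0.0398 F [-0.1 -0.2 -1.1]
```

View pics/w4.png

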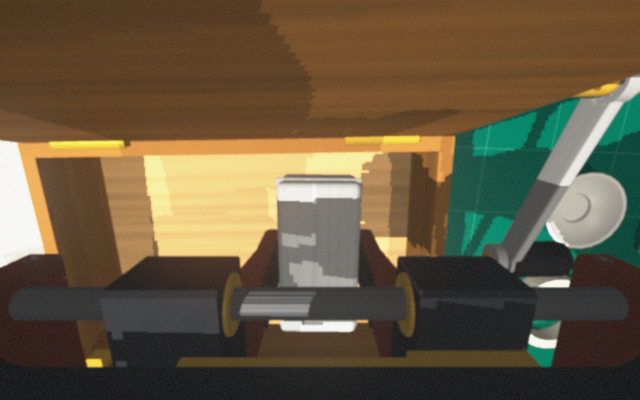

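View pics/s4.png

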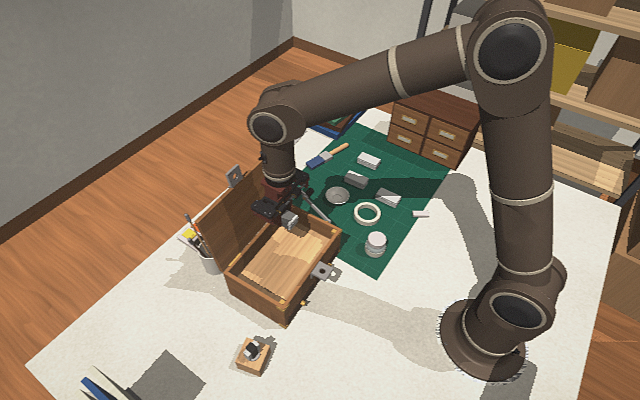

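Request:
{"fn": "drive_tool", "kwargs": {
  "deltas": [
    [-1,[0,0.1,-0.1],0],
    [-1,[0,0.18,-0.25],0],
    [-1,[0,0.18,-0.4],0],
    [-1,[0,0.18,-0.55],0],
    [-1,[0,0.18,-0.7],0],
    [-1,[0,0.18,-0.85],0],
    [-1,[0,0.18,-0.95],0],
    [-1,[0,0.18,-1],0],
    [-1,[0,0.18,-1],0],
    [-1,[0,0.18,-1],0]
  ]
}}

```text
t: 14.6
tcp_pos: [0.6059, 0.1054, 0.0732]
ee_rot: [[0.999, 0.035, 0.001], [0.035, -0.999, 0.0], [0.001, -0.0, -1.0]]
wrist_force: [-0.4, -0.4, -1.1]
finger_gap: 0.04
```

Request:
{"fn": "drive_tool", "kwargs": {
  "deltas": [
    [-1,[0,0,-0.05],0],
    [-1,[0,0,-0.09],0],
    [-1,[0,0,-0.09],0],
    [0.15,[0,0,-0.09],0],
    [0.15,[0,0,-0.09],0],
    [0.15,[0,0,-0.09],0],
    [0.15,[0,0,0.2],0],
    [0.15,[0,0,0.5],0],
    [0.15,[0,0,0.8],0],
    [0.15,[0,0,1],0]
  ]
}}

```text
t: 15.85
tcp_pos: [0.606, 0.1054, 0.1744]
ee_rot: [[0.999, 0.035, 0.002], [0.035, -0.999, 0.0], [0.002, -0.0, -1.0]]
wrist_force: [-0.2, -0.9, 0.6]
finger_gap: 0.0505
```

```bash
python3 - <<'E'
from h import *
st(); c=cam('wrist','w5'); c=cam('scene','sc5'); [print(*t) for t in tins(c)]
E
```

```text
t 15.85 tcp [0.606  0.1054 0.1744] yaw 2.0 gap 0.0505 F [-0.2 -0.9  0.6]
[ 0.5915 -0.4155] 2.8 (44, 83) [191. 267.]
[ 0.5809 -0.3044] 3.8 (38, 79) [226. 254.]
[ 0.4398 -0.292 ] 0.9 (40, 78) [221. 217.]
```

View pics/w5.png

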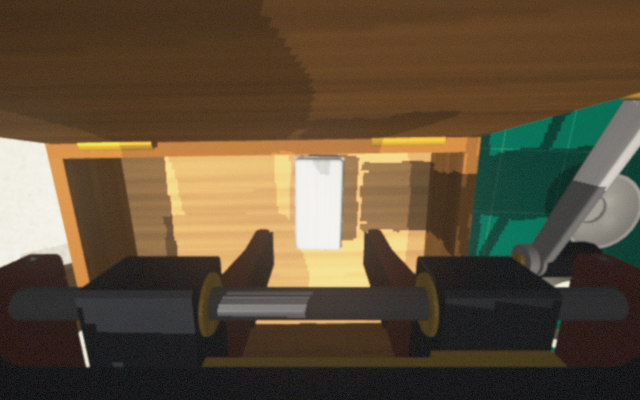

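Tin A lies in the tray and the other three have not moved. On to tin B at (0.442,-0.294).

Request:
{"fn": "drive_tool", "kwargs": {
  "deltas": [
    [0.15,[0,0,0.4],0],
    [0.15,[-0.1,-0.1,0.8],0],
    [0.15,[-0.25,-0.3,0.8],0],
    [0.15,[-0.4,-0.5,0.8],0],
    [0.15,[-0.55,-0.7,0.8],0],
    [0.15,[-0.7,-0.85,0.8],0],
    [0.15,[-0.82,-1,0.8],0],
    [1,[-0.82,-1,0.8],0],
    [1,[-0.82,-1,0.8],0],
    [1,[-0.82,-1,0.8],0]
  ]
}}

```text
t: 17.2
tcp_pos: [0.5239, 0.0061, 0.2526]
ee_rot: [[0.999, 0.036, 0.0], [0.036, -0.999, 0.0], [0.0, -0.0, -1.0]]
wrist_force: [-0.6, -0.1, 0.4]
finger_gap: 0.0769
```

Request:
{"fn": "drive_tool", "kwargs": {
  "deltas": [
    [1,[-0.1,-0.2,0],0],
    [1,[-0.25,-0.35,0],0],
    [1,[-0.4,-0.5,0],0],
    [1,[-0.55,-0.7,0],0],
    [1,[-0.7,-0.85,0],0],
    [1,[-0.82,-1,0],0],
    [1,[-0.82,-1,0],0],
    [1,[-0.82,-1,0],0],
    [1,[-0.82,-1,0],0],
    [1,[-0.82,-1,0],0]
  ]
}}

```text
t: 18.45
tcp_pos: [0.4417, -0.0942, 0.2525]
ee_rot: [[0.999, 0.036, -0.0], [0.036, -0.999, 0.0], [-0.0, -0.0, -1.0]]
wrist_force: [-1.1, 0.3, 0.3]
finger_gap: 0.0881
```

Request:
{"fn": "drive_tool", "kwargs": {
  "deltas": [
    [1,[0,-0.2,0],0],
    [1,[0,-0.4,0],0],
    [1,[0,-0.6,-0.1],0],
    [1,[0,-0.8,-0.2],0],
    [1,[0,-1,-0.3],0],
    [1,[0,-1,-0.4],0],
    [1,[0,-1,-0.4],0],
    [1,[0,-1,-0.4],0],
    [1,[0,-1,-0.4],0],
    [1,[0,-1,-0.4],0]
  ]
}}

```text
t: 19.7
tcp_pos: [0.4417, -0.1945, 0.213]
ee_rot: [[0.999, 0.036, 0.001], [0.036, -0.999, -0.0], [0.001, 0.0, -1.0]]
wrist_force: [-0.5, 1.2, -0.1]
finger_gap: 0.0877
```

```bash
python3 - <<'E'
from h import *
st(); c=cam('wrist','w6'); [print(*t) for t in tins(c)]
c=cam('scene','sc6'); [print(*t) for t in tins(c)]
print('glue jar cap',onz(c,277,180,.065), 'pot rim centre?')
E
```

```text
t 19.70 tcp [ 0.4417 -0.1945  0.213 ] yaw 2.0 gap 0.0877 F [-0.5  1.2 -0.1]
[ 0.4451 -0.2906] 2.0 (45, 82) [403. 183.]
[ 0.5785 -0.2999] 3.4 (47, 82) [426.  55.]
[ 0.5904 -0.409 ] 2.7 (55, 81) [534.  48.]
[ 0.591  -0.4155] 2.8 (44, 82) [191. 267.]
[ 0.5794 -0.3027] 2.8 (41, 83) [226. 253.]
[ 0.4422 -0.293 ] 3.5 (39, 82) [221. 217.]
glue jar cap [ 0.37698525 -0.07881606  0.065     ] pot rim centre?
```

View pics/w6.png

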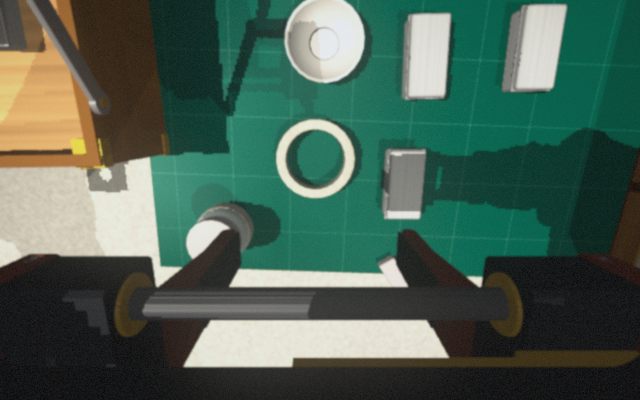

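Tin B is at (404,183) in the wrist view, or (0.444,-0.293), and the neighbouring tins have not moved.

Request:
{"fn": "drive_tool", "kwargs": {
  "deltas": [
    [1,[0.02,-0.3,0],0],
    [1,[0.02,-0.6,0],0],
    [1,[0.02,-0.99,-0.1],0],
    [1,[0.02,-0.99,-0.4],0],
    [1,[0.02,-0.99,-0.7],0],
    [1,[0.02,-0.99,-0.9],0],
    [1,[0.02,-0.99,-1],0],
    [1,[0.02,-0.99,-1],0],
    [1,[0.02,-0.99,-1],0],
    [1,[0.02,-0.99,-1],0]
  ]
}}

```text
t: 21.05
tcp_pos: [0.444, -0.294, 0.1135]
ee_rot: [[0.999, 0.035, 0.001], [0.035, -0.999, -0.001], [0.001, 0.001, -1.0]]
wrist_force: [0.6, 0.1, -0.4]
finger_gap: 0.0878
```

Request:
{"fn": "drive_tool", "kwargs": {
  "deltas": [
    [1,[0,0,-0.3],0],
    [1,[0,0,-0.6],0],
    [1,[0,0,-0.85],0],
    [1,[0,0,-1],0],
    [1,[0,0,-1],0],
    [-1,[0,0,-1],0],
    [-1,[0,0,-1],0],
    [-1,[0,0,-1],0],
    [-1,[0,0,-1],0],
    [-1,[0,0,-1],0]
  ]
}}

```text
t: 22.3
tcp_pos: [0.4435, -0.2938, 0.0128]
ee_rot: [[0.999, 0.035, 0.0], [0.035, -0.999, -0.0], [0.0, 0.0, -1.0]]
wrist_force: [1.0, -0.3, 0.4]
finger_gap: 0.0411
```

Request:
{"fn": "drive_tool", "kwargs": {
  "deltas": [
    [-1,[0,0,0.2],0],
    [-1,[0,0,0.5],0],
    [-1,[0,0,0.8],0],
    [-1,[0,0,1],0],
    [-1,[0.1,0.2,1],0],
    [-1,[0.2,0.4,1],0],
    [-1,[0.35,0.6,1],0],
    [-1,[0.5,0.8,1],0],
    [-1,[0.5,0.8,1],0],
    [-1,[0.5,0.8,1],0]
  ]
}}

```text
t: 23.55
tcp_pos: [0.4927, -0.2145, 0.1124]
ee_rot: [[0.999, 0.035, -0.001], [0.035, -0.999, -0.0], [-0.001, 0.0, -1.0]]
wrist_force: [0.2, -0.6, -0.7]
finger_gap: 0.0398
```

Request:
{"fn": "drive_tool", "kwargs": {
  "deltas": [
    [-1,[0,0.1,0.3],0],
    [-1,[0.05,0.2,0.6],0],
    [-1,[0.1,0.4,0.9],0],
    [-1,[0.15,0.6,1],0],
    [-1,[0.25,0.8,1],0],
    [-1,[0.25,1,1],0],
    [-1,[0.25,1,1],0],
    [-1,[0.25,1,1],0],
    [-1,[0.25,1,1],0],
    [-1,[0.25,1,1],0]
  ]
}}

```text
t: 24.8
tcp_pos: [0.5184, -0.1145, 0.2126]
ee_rot: [[0.999, 0.034, -0.0], [0.034, -0.999, -0.0], [-0.0, 0.0, -1.0]]
wrist_force: [0.1, 0.6, -1.5]
finger_gap: 0.0395
```

Request:
{"fn": "drive_tool", "kwargs": {
  "deltas": [
    [-1,[0,0.2,0.2],0],
    [-1,[0,0.4,0.4],0],
    [-1,[0,0.6,0.4],0],
    [-1,[0,0.8,0.4],0],
    [-1,[0,1,0.4],0],
    [-1,[0,1,0.4],0],
    [-1,[0,1,0.4],0],
    [-1,[0,1,0.4],0],
    [-1,[0,1,0.4],0],
    [-1,[0,1,0.4],0]
  ]
}}

```text
t: 26.05
tcp_pos: [0.5185, -0.0141, 0.2526]
ee_rot: [[0.999, 0.035, -0.0], [0.035, -0.999, -0.0], [-0.0, 0.0, -1.0]]
wrist_force: [-0.8, -0.7, -1.0]
finger_gap: 0.0396
```

Request:
{"fn": "drive_tool", "kwargs": {
  "deltas": [
    [-1,[0,0.2,0],0],
    [-1,[0,0.4,0],0],
    [-1,[0,0.6,0],0],
    [-1,[0,0.8,0],0],
    [-1,[0,1,0],0],
    [-1,[0,1,0],0],
    [-1,[0,1,0],0],
    [-1,[0,1,0],0],
    [-1,[0,1,0],0],
    [-1,[0,1,0],0]
  ]
}}

```text
t: 27.3
tcp_pos: [0.5185, 0.0859, 0.2527]
ee_rot: [[0.999, 0.034, 0.0], [0.034, -0.999, -0.0], [0.0, 0.0, -1.0]]
wrist_force: [0.1, 0.2, -1.9]
finger_gap: 0.0397
```

Request:
{"fn": "drive_tool", "kwargs": {
  "deltas": [
    [-1,[0,0.16,-0.1],0],
    [-1,[0,0.16,-0.3],0],
    [-1,[0,0.16,-0.5],0],
    [-1,[0,0.16,-0.7],0],
    [-1,[0,0.16,-0.9],0],
    [-1,[0,0.16,-1],0],
    [-1,[0,0.16,-1],0],
    [-1,[0,0.16,-1],0],
    [-1,[0,0.16,-1],0],
    [-1,[0,0.16,-1],0]
  ]
}}

```text
t: 28.55
tcp_pos: [0.5188, 0.1023, 0.1531]
ee_rot: [[0.999, 0.035, 0.001], [0.035, -0.999, 0.0], [0.001, -0.0, -1.0]]
wrist_force: [-0.1, 0.5, -1.0]
finger_gap: 0.0397
```

```bash
python3 - <<'E'
from h import *
st(); c=cam('wrist','w7')
E
```

```text
t 28.55 tcp [0.5188 0.1023 0.1531] yaw 2.0 gap 0.0397 F [-0.1  0.5 -1. ]
```

View pics/w7.png

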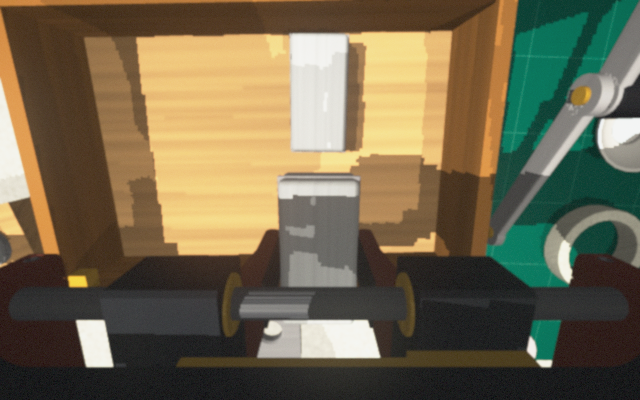

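```bash
python3 - <<'E'
from h import *
st(); c=cam('wrist')
for uv in [(320,151),(320,34)]: print(onz(c,*uv,.085).round(4))
o=arm.get_obs()
print('held top far edge (316,180):', onz(c,316,180,0.1531-.0128+.03).round(4))
print('front wall inner edge? corner yellow(83,280):',onz(c,83,280,.12))
E
```

```text
t 28.60 tcp [0.5187 0.1023 0.1531] yaw 2.0 gap 0.0395 F [-0.1  0.7 -0.2]
[0.5663 0.1027 0.085 ]
[0.6442 0.1055 0.085 ]
held top far edge (316,180): [0.5599 0.1049 0.1703]
front wall inner edge? corner yellow(83,280): [0.47466961 0.26474284 0.12      ]
```

There is 6 mm between the held tin's far edge (0.560) and tin A's near edge (0.566). That is enough to lower it.

Request:
{"fn": "drive_tool", "kwargs": {
  "deltas": [
    [-1,[0,0,-0.15],0],
    [-1,[0,0,-0.35],0],
    [-1,[0,0,-0.55],0],
    [-1,[0,0,-0.7],0],
    [-1,[0,0,-0.8],0],
    [-1,[0,0,-0.84],0],
    [-1,[0,0,-0.84],0],
    [0.15,[0,0,-0.84],0],
    [0.15,[0,0,-0.84],0],
    [0.15,[0,0,-0.84],0]
  ]
}}

```text
t: 29.9
tcp_pos: [0.5187, 0.1023, 0.0689]
ee_rot: [[0.999, 0.035, 0.001], [0.035, -0.999, 0.0], [0.001, -0.0, -1.0]]
wrist_force: [0.1, 0.1, -0.3]
finger_gap: 0.0505
```

Request:
{"fn": "drive_tool", "kwargs": {
  "deltas": [
    [0.15,[0,0,0.2],0],
    [0.15,[0,0,0.5],0],
    [0.15,[0,0,0.8],0],
    [0.15,[0,0,1],0],
    [0.15,[0,0,1],0],
    [0.15,[0,-0.1,1],0],
    [0.15,[0,-0.3,1],0],
    [0.15,[0,-0.5,1],0],
    [0.15,[0,-0.5,1],0],
    [0.15,[0,-0.5,1],0]
  ]
}}

```text
t: 31.15
tcp_pos: [0.5181, 0.0527, 0.168]
ee_rot: [[0.999, 0.035, -0.001], [0.035, -0.999, 0.0], [-0.001, -0.0, -1.0]]
wrist_force: [0.8, 0.2, -0.2]
finger_gap: 0.0504
```

```bash
python3 - <<'E'
from h import *
st(); c=cam('side','s8');c=cam('wrist','w8')
c=cam('scene','sc8'); [print(*t) for t in tins(c)]
E
```

```text
t 31.15 tcp [0.5181 0.0527 0.168 ] yaw 2.0 gap 0.0504 F [ 0.8  0.2 -0.2]
[ 0.591  -0.4155] 2.8 (44, 82) [191. 267.]
[ 0.5814 -0.303 ] 3.9 (41, 80) [226. 254.]
[0.4753 0.12  ] 1.8 (43, 75) [340. 193.]
```

View pics/s8.png

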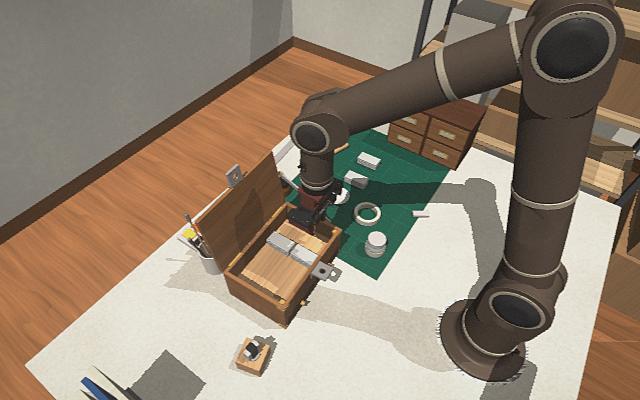

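View pics/w8.png

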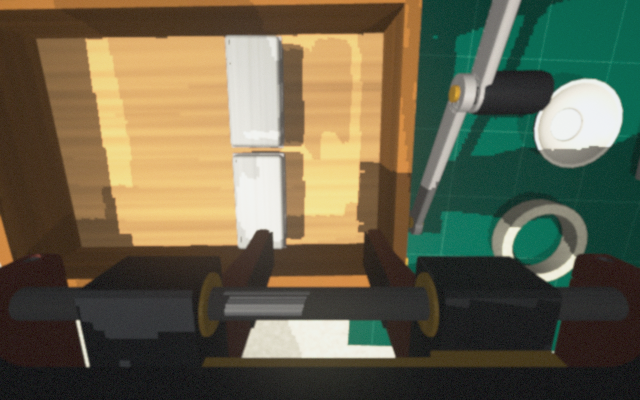

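Both tins lie side by side in the tray. Next is tin D at (0.579,-0.301).

Request:
{"fn": "drive_tool", "kwargs": {
  "deltas": [
    [0.15,[0,0,0.4],0],
    [0.15,[0,-0.1,0.8],0],
    [0.15,[0,-0.3,0.8],0],
    [0.15,[0,-0.5,0.8],0],
    [0.15,[0,-0.7,0.8],0],
    [0.15,[0,-0.85,0.8],0],
    [0.15,[0,-1,0.8],0],
    [1,[0,-1,0.8],0],
    [1,[0,-1,0.8],0],
    [1,[0,-1,0.8],0]
  ]
}}

```text
t: 32.55
tcp_pos: [0.5185, -0.0469, 0.2487]
ee_rot: [[0.999, 0.036, 0.0], [0.036, -0.999, 0.0], [0.0, -0.0, -1.0]]
wrist_force: [0.8, 0.1, -1.0]
finger_gap: 0.077
```

Request:
{"fn": "drive_tool", "kwargs": {
  "deltas": [
    [1,[0.1,-0.2,0],0],
    [1,[0.2,-0.4,0],0],
    [1,[0.4,-0.6,0],0],
    [1,[0.5,-0.8,0],0],
    [1,[0.6,-1,0],0],
    [1,[0.6,-1,0],0],
    [1,[0.6,-1,0],0.005],
    [1,[0.6,-1,0],0.005],
    [1,[0.6,-1,0],0.005],
    [1,[0.6,-1,0],0.005]
  ]
}}

```text
t: 33.8
tcp_pos: [0.5784, -0.1474, 0.2488]
ee_rot: [[0.999, 0.051, 0.0], [0.051, -0.999, -0.0], [0.0, 0.0, -1.0]]
wrist_force: [0.5, -0.1, -0.2]
finger_gap: 0.0878
```

Request:
{"fn": "drive_tool", "kwargs": {
  "deltas": [
    [1,[0,-0.2,0],0],
    [1,[0,-0.4,0],0],
    [1,[0,-0.6,-0.1],0],
    [1,[0,-0.8,-0.2],0],
    [1,[0,-1,-0.3],0],
    [1,[0,-1,-0.5],0],
    [1,[0,-1,-0.7],0],
    [1,[0,-1,-0.7],0],
    [1,[0,-1,-0.7],0],
    [1,[0,-1,-0.7],0]
  ]
}}

```text
t: 35.05
tcp_pos: [0.579, -0.248, 0.1796]
ee_rot: [[0.999, 0.051, 0.001], [0.051, -0.999, -0.001], [0.001, 0.001, -1.0]]
wrist_force: [0.1, -0.7, 0.1]
finger_gap: 0.0876
```

```bash
python3 - <<'E'
from h import *
st(); c=cam('wrist','w9'); [print(*t) for t in tins(c)]
c=cam('scene','sc9'); [print(*t) for t in tins(c)]
E
```

```text
t 35.05 tcp [ 0.579  -0.248   0.1796] yaw 2.9 gap 0.0876 F [ 0.1 -0.7  0.1]
[ 0.5002 -0.2057] 61.6 (41, 82) [275. 258.]
[ 0.5822 -0.3021] 3.7 (43, 82) [371. 189.]
[ 0.5936 -0.4108] 2.6 (52, 82) [478. 184.]
[ 0.5917 -0.4152] 0.7 (41, 82) [191. 268.]
[ 0.5792 -0.3018] 1.9 (40, 83) [227. 253.]
[0.4753 0.1208] 1.8 (41, 75) [340. 193.]
```

View pics/w9.png

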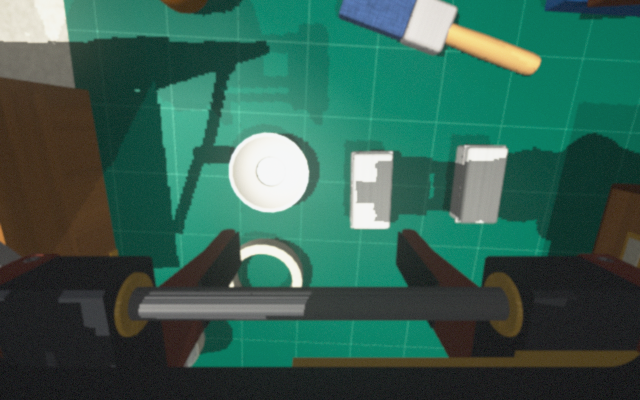

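Tin D is at (371,189) in the wrist view, or (0.581,-0.302). The bowl and tape ring are clear of the fingers.

Request:
{"fn": "drive_tool", "kwargs": {
  "deltas": [
    [1,[0.01,-0.3,0],0],
    [1,[0.01,-0.54,-0.1],0],
    [1,[0.01,-0.54,-0.3],0],
    [1,[0.01,-0.54,-0.5],0],
    [1,[0.01,-0.54,-0.7],0],
    [1,[0.01,-0.54,-0.85],0],
    [1,[0.01,-0.54,-0.85],0],
    [1,[0.01,-0.54,-0.85],0],
    [1,[0.01,-0.54,-0.85],0],
    [1,[0.01,-0.54,-0.85],0]
  ]
}}

```text
t: 36.4
tcp_pos: [0.5798, -0.3019, 0.0944]
ee_rot: [[0.999, 0.051, 0.001], [0.051, -0.999, -0.001], [0.001, 0.001, -1.0]]
wrist_force: [-0.6, 0.3, -0.8]
finger_gap: 0.088
```

Request:
{"fn": "drive_tool", "kwargs": {
  "deltas": [
    [1,[0,0,-0.3],0],
    [1,[0,0,-0.6],0],
    [1,[0,0,-0.84],0],
    [1,[0,0,-0.84],0],
    [-1,[0,0,-0.84],0],
    [-1,[0,0,-0.84],0],
    [-1,[0,0,-0.84],0],
    [-1,[0,0,-0.84],0],
    [-1,[0,0,-0.84],0],
    [-1,[0,0,-0.84],0]
  ]
}}

```text
t: 37.65
tcp_pos: [0.5796, -0.302, 0.0099]
ee_rot: [[0.999, 0.051, 0.0], [0.051, -0.999, -0.0], [0.0, 0.0, -1.0]]
wrist_force: [-0.6, -0.6, 2.0]
finger_gap: 0.0403
```

Request:
{"fn": "drive_tool", "kwargs": {
  "deltas": [
    [-1,[0,0,0.2],0],
    [-1,[0,0,0.5],0],
    [-1,[0,0,0.8],0],
    [-1,[0,0,1],0],
    [-1,[0.1,0.2,1],0],
    [-1,[0.2,0.4,1],0],
    [-1,[0.2,0.6,1],0],
    [-1,[0.2,0.8,1],0],
    [-1,[0.2,0.8,1],-0.003],
    [-1,[0.2,0.8,1],-0.003]
  ]
}}

```text
t: 38.9
tcp_pos: [0.5992, -0.2225, 0.1097]
ee_rot: [[0.999, 0.041, -0.0], [0.041, -0.999, -0.001], [-0.0, 0.001, -1.0]]
wrist_force: [-0.8, -0.7, -1.2]
finger_gap: 0.04
```

Request:
{"fn": "drive_tool", "kwargs": {
  "deltas": [
    [-1,[0,0.1,0.3],0],
    [-1,[0,0.2,0.6],0],
    [-1,[0,0.4,0.9],0],
    [-1,[0.02,0.6,1],0],
    [-1,[0.02,0.8,1],0],
    [-1,[0.02,1,1],0],
    [-1,[0.02,1,1],0],
    [-1,[0.02,1,1],0],
    [-1,[0.02,1,1],0],
    [-1,[0.02,1,1],0]
  ]
}}

```text
t: 40.15
tcp_pos: [0.6014, -0.1225, 0.2095]
ee_rot: [[0.999, 0.04, -0.0], [0.04, -0.999, -0.0], [-0.0, 0.0, -1.0]]
wrist_force: [-0.3, -0.4, -0.8]
finger_gap: 0.0399
```

Request:
{"fn": "drive_tool", "kwargs": {
  "deltas": [
    [-1,[0,0,0.3],0],
    [-1,[0,0.2,0.6],0],
    [-1,[0,0.4,0.6],0],
    [-1,[0,0.6,0.6],0],
    [-1,[0,0.8,0.6],0],
    [-1,[0,1,0.6],0],
    [-1,[0,1,0.6],0],
    [-1,[0,1,0.6],0],
    [-1,[0,1,0.6],0],
    [-1,[0,1,0.6],0]
  ]
}}

```text
t: 41.4
tcp_pos: [0.6015, -0.0226, 0.2697]
ee_rot: [[0.999, 0.04, 0.0], [0.04, -0.999, -0.0], [0.0, 0.0, -1.0]]
wrist_force: [-0.2, 0.2, -1.3]
finger_gap: 0.04
```

Request:
{"fn": "drive_tool", "kwargs": {
  "deltas": [
    [-1,[0,0.2,0],0],
    [-1,[0,0.4,0],0],
    [-1,[0,0.6,0],0],
    [-1,[0,0.8,0],0],
    [-1,[0,1,0],0],
    [-1,[0,1,0],0],
    [-1,[0,1,0],0],
    [-1,[0,1,0],0],
    [-1,[0,1,0],0],
    [-1,[0,1,0],0]
  ]
}}

```text
t: 42.65
tcp_pos: [0.6015, 0.0778, 0.2697]
ee_rot: [[0.999, 0.041, 0.0], [0.041, -0.999, -0.0], [0.0, 0.0, -1.0]]
wrist_force: [-0.1, 0.3, -0.8]
finger_gap: 0.0399
```

Request:
{"fn": "drive_tool", "kwargs": {
  "deltas": [
    [-1,[0,0.2,0],0],
    [-1,[0,0.4,0],0],
    [-1,[0,0.6,0],0],
    [-1,[0,0.8,0],0],
    [-1,[0,1,-0.1],0],
    [-1,[0,1,-0.3],0],
    [-1,[0,1,-0.5],0],
    [-1,[0,1,-0.7],0],
    [-1,[0,1,-0.7],0],
    [-1,[0,1,-0.7],0]
  ]
}}

```text
t: 43.9
tcp_pos: [0.6017, 0.1788, 0.2001]
ee_rot: [[0.999, 0.042, 0.0], [0.042, -0.999, 0.0], [0.0, -0.0, -1.0]]
wrist_force: [0.1, 0.1, -1.7]
finger_gap: 0.0398
```

```bash
python3 - <<'E'
from h import *
st(); c=cam('wrist','w10')
E
```

```text
t 43.90 tcp [0.6017 0.1788 0.2001] yaw 2.4 gap 0.0398 F [ 0.1  0.1 -1.7]
```

View pics/w10.png

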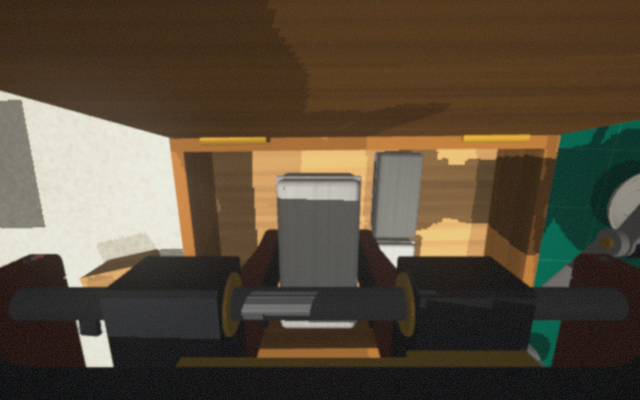

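Request:
{"fn": "drive_tool", "kwargs": {
  "deltas": [
    [-1,[0,0.24,0],0],
    [-1,[0,0.24,-0.2],0],
    [-1,[0,0.24,-0.4],0],
    [-1,[0,0.24,-0.6],0],
    [-1,[0,0.24,-0.8],0],
    [-1,[0,0.24,-1],0],
    [-1,[0,0.24,-1],0],
    [-1,[0,0.24,-1],0],
    [-1,[0,0.24,-1],0],
    [-1,[0,0.24,-1],0]
  ]
}}

```text
t: 45.2
tcp_pos: [0.6018, 0.2024, 0.1004]
ee_rot: [[0.999, 0.041, 0.001], [0.041, -0.999, 0.0], [0.001, -0.0, -1.0]]
wrist_force: [-0.5, -0.7, -1.3]
finger_gap: 0.0399
```

Request:
{"fn": "drive_tool", "kwargs": {
  "deltas": [
    [-1,[0,0,-0.15],0],
    [-1,[0,0,-0.3],0],
    [-1,[0,0,-0.34],0],
    [-1,[0,0,-0.34],0],
    [0.15,[0,0,-0.34],0],
    [0.15,[0,0,-0.34],0],
    [0.15,[0,0,0],0],
    [0.15,[0,0,0.4],0],
    [0.15,[0,0,0.8],0],
    [0.15,[0,0,1],0]
  ]
}}

```text
t: 46.45
tcp_pos: [0.6024, 0.2027, 0.2023]
ee_rot: [[0.999, 0.041, 0.003], [0.041, -0.999, 0.001], [0.003, -0.001, -1.0]]
wrist_force: [0.8, -0.4, -0.5]
finger_gap: 0.0508
```

```bash
python3 - <<'E'
from h import *
st(); c=cam('wrist','w11')
c=cam('scene','sc11'); [print(*t) for t in tins(c)]
E
```

```text
t 46.45 tcp [0.6024 0.2027 0.2023] yaw 2.4 gap 0.0508 F [ 0.8 -0.4 -0.5]
[ 0.591  -0.4155] 2.8 (44, 82) [191. 267.]
[0.4753 0.12  ] 1.8 (43, 75) [340. 193.]
```

View pics/w11.png

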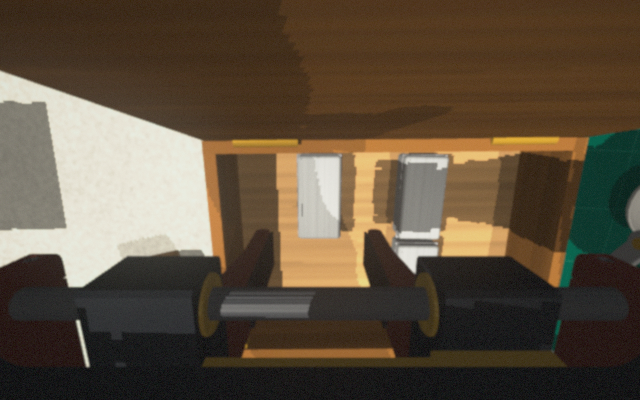

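Three tins are in and flat. The last is tin C at (0.591,-0.414).

Request:
{"fn": "drive_tool", "kwargs": {
  "deltas": [
    [0.15,[0,-0.1,0.3],0],
    [0.15,[0,-0.3,0.6],0],
    [0.15,[0,-0.6,0.6],0],
    [0.15,[0,-0.8,0.6],0],
    [0.15,[0,-1,0.6],0],
    [0.15,[0,-1,0.6],0],
    [0.15,[0,-1,0.6],0],
    [0.15,[0,-1,0.6],0],
    [0.15,[0,-1,0.6],0],
    [0.15,[0,-1,0.6],0]
  ]
}}

```text
t: 47.8
tcp_pos: [0.6014, 0.1027, 0.2596]
ee_rot: [[0.999, 0.042, -0.0], [0.042, -0.999, 0.0], [-0.0, -0.0, -1.0]]
wrist_force: [-1.2, -0.6, -0.8]
finger_gap: 0.0504
```

Request:
{"fn": "drive_tool", "kwargs": {
  "deltas": [
    [0.15,[0,-0.2,0],0],
    [0.15,[0,-0.4,0],0],
    [0.15,[0,-0.6,0],0],
    [0.15,[0,-0.8,0],0],
    [0.15,[0,-1,0],0],
    [0.15,[0,-1,0],0],
    [0.15,[0,-1,0],0],
    [0.15,[0,-1,0],0],
    [0.15,[0,-1,0],0],
    [0.15,[0,-1,0],0]
  ]
}}

```text
t: 49.05
tcp_pos: [0.6015, 0.0027, 0.2596]
ee_rot: [[0.999, 0.042, -0.0], [0.042, -0.999, 0.0], [-0.0, -0.0, -1.0]]
wrist_force: [-0.7, 1.3, -0.0]
finger_gap: 0.0503
```

Request:
{"fn": "drive_tool", "kwargs": {
  "deltas": [
    [0.15,[0,-0.2,0],0],
    [0.15,[0,-0.4,0],0],
    [0.15,[0,-0.6,0],0],
    [0.15,[0,-0.8,0],0],
    [0.15,[0,-1,0],0],
    [0.15,[0,-1,0],0],
    [0.15,[0,-1,0],0],
    [0.15,[0,-1,0],0],
    [0.15,[0,-1,0],0],
    [0.15,[0,-1,0],0]
  ]
}}

```text
t: 50.3
tcp_pos: [0.6015, -0.0973, 0.2597]
ee_rot: [[0.999, 0.042, 0.0], [0.042, -0.999, 0.0], [0.0, -0.0, -1.0]]
wrist_force: [0.6, 0.5, 0.3]
finger_gap: 0.0506
```

Request:
{"fn": "drive_tool", "kwargs": {
  "deltas": [
    [1,[0,-0.2,0],0],
    [1,[0,-0.4,0],0],
    [1,[-0.05,-0.6,0],0],
    [1,[-0.1,-0.8,0],0],
    [1,[-0.1,-1,0],0],
    [1,[-0.1,-1,0],0],
    [1,[-0.1,-1,0],0],
    [1,[-0.1,-1,0],0],
    [1,[-0.1,-1,0],0],
    [1,[-0.1,-1,0],0]
  ]
}}

```text
t: 51.55
tcp_pos: [0.5916, -0.1973, 0.2597]
ee_rot: [[0.999, 0.042, 0.0], [0.042, -0.999, 0.0], [0.0, -0.0, -1.0]]
wrist_force: [0.4, 0.2, -0.1]
finger_gap: 0.0881
```

Request:
{"fn": "drive_tool", "kwargs": {
  "deltas": [
    [1,[0,-0.2,0],0],
    [1,[0,-0.4,-0.1],0],
    [1,[0,-0.6,-0.2],0],
    [1,[0,-0.8,-0.3],0],
    [1,[0,-1,-0.4],0],
    [1,[0,-1,-0.5],0],
    [1,[0,-1,-0.6],0],
    [1,[0,-1,-0.6],0],
    [1,[0,-1,-0.6],0],
    [1,[0,-1,-0.6],0]
  ]
}}

```text
t: 52.8
tcp_pos: [0.5919, -0.2974, 0.2003]
ee_rot: [[0.999, 0.042, 0.001], [0.042, -0.999, -0.0], [0.001, 0.0, -1.0]]
wrist_force: [0.1, -0.0, 0.1]
finger_gap: 0.088
```

```bash
python3 - <<'E'
from h import *
st(); c=cam('wrist','w12'); [print(*t) for t in tins(c)]
c=cam('scene','sc12'); [print(*t) for t in tins(c)]
E
```

```text
t 52.80 tcp [ 0.5919 -0.2974  0.2003] yaw 2.4 gap 0.0880 F [ 0.1 -0.   0.1]
[ 0.5936 -0.4137] 2.4 (47, 82) [424. 188.]
[0.7152 0.0062] -2.9 (45, 94) [19. 53.]
[ 0.591  -0.4183] 1.5 (39, 82) [190. 267.]
[0.4753 0.1208] 1.8 (41, 75) [341. 193.]
```

View pics/w12.png

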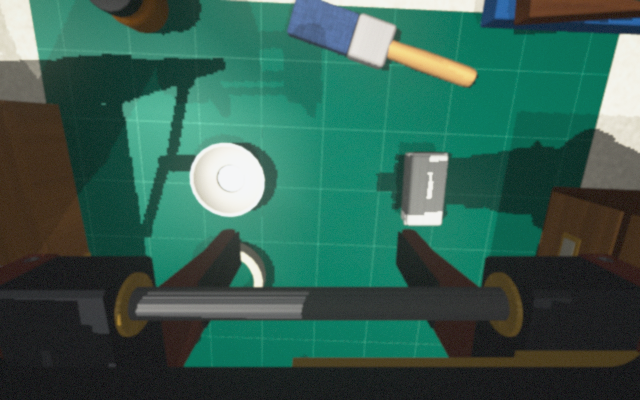

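```bash
python3 - <<'E'
from h import *
c=cam('side')
for uv in [(391,144),(463,169)]: print('side z0',onz(c,*uv,0).round(3))
for uv in [(392,98),(466,126)]:
  for z in (.1,.15,.2): print('top',z,onz(c,*uv,z).round(3))
c=cam('scene')
for uv in [(138,290),(136,283)]: print('scene z0',onz(c,*uv,0).round(3))
E
```

```text
side z0 [ 0.572 -0.568  0.   ]
side z0 [ 0.28  -0.601  0.   ]
top 0.1 [ 0.663 -0.716  0.1  ]
top 0.15 [ 0.636 -0.647  0.15 ]
top 0.2 [ 0.609 -0.577  0.2  ]
top 0.1 [ 0.344 -0.719  0.1  ]
top 0.15 [ 0.334 -0.65   0.15 ]
top 0.2 [ 0.324 -0.58   0.2  ]
scene z0 [ 0.601 -0.584  0.   ]
scene z0 [ 0.576 -0.588  0.   ]
```

The cabinet front is at y ≈ -0.57, while the gripper body ends at -0.504, so it clears.

Request:
{"fn": "drive_tool", "kwargs": {
  "deltas": [
    [1,[0,-0.3,0],0],
    [1,[0,-0.6,0],0],
    [1,[0,-0.9,0],0],
    [1,[0,-1,-0.1],0],
    [1,[0,-1,-0.3],0],
    [1,[0,-1,-0.5],0],
    [1,[0,-1,-0.7],0],
    [1,[0,-1,-0.9],0],
    [1,[0,-1,-1],0],
    [1,[0,-1,-1],0]
  ]
}}

```text
t: 54.25
tcp_pos: [0.5912, -0.3974, 0.0987]
ee_rot: [[0.999, 0.041, -0.001], [0.041, -0.999, 0.001], [-0.001, -0.001, -1.0]]
wrist_force: [0.3, -0.2, -0.1]
finger_gap: 0.088
```

Request:
{"fn": "drive_tool", "kwargs": {
  "deltas": [
    [1,[0,-0.17,0],0],
    [1,[0,-0.17,-0.3],0],
    [1,[0,-0.17,-0.6],0],
    [1,[0,-0.17,-0.9],0],
    [1,[0,-0.17,-0.9],0],
    [-1,[0,-0.17,-0.9],0],
    [-1,[0,-0.17,-0.9],0],
    [-1,[0,-0.17,-0.9],0],
    [-1,[0,-0.17,-0.9],0],
    [-1,[0,-0.17,-0.9],0]
  ]
}}

```text
t: 55.5
tcp_pos: [0.5916, -0.4151, 0.0101]
ee_rot: [[0.999, 0.041, 0.001], [0.041, -0.999, -0.001], [0.0, 0.001, -1.0]]
wrist_force: [0.1, -0.3, 0.7]
finger_gap: 0.0411
```

Request:
{"fn": "drive_tool", "kwargs": {
  "deltas": [
    [-1,[0,0,0.2],0],
    [-1,[0,0,0.5],0],
    [-1,[0,0,0.8],0],
    [-1,[0,0.1,1],0],
    [-1,[0,0.3,1],0],
    [-1,[0,0.5,1],0],
    [-1,[0,0.7,1],0],
    [-1,[0,0.85,1],0],
    [-1,[0,1,1],0],
    [-1,[0,1,1],0]
  ]
}}

```text
t: 56.75
tcp_pos: [0.5919, -0.313, 0.1097]
ee_rot: [[0.999, 0.043, 0.0], [0.043, -0.999, 0.001], [0.0, -0.001, -1.0]]
wrist_force: [0.3, -1.1, -1.6]
finger_gap: 0.0399
```

Request:
{"fn": "drive_tool", "kwargs": {
  "deltas": [
    [-1,[0,0.1,0.3],0],
    [-1,[0,0.2,0.6],0],
    [-1,[-0.1,0.4,0.9],0],
    [-1,[-0.2,0.6,1],0],
    [-1,[-0.3,0.8,1],0],
    [-1,[-0.4,1,1],0],
    [-1,[-0.4,1,1],0],
    [-1,[-0.4,1,1],0],
    [-1,[-0.4,1,1],0],
    [-1,[-0.4,1,1],0]
  ]
}}

```text
t: 58.0
tcp_pos: [0.5515, -0.2154, 0.2094]
ee_rot: [[0.999, 0.04, -0.0], [0.04, -0.999, -0.0], [-0.0, 0.0, -1.0]]
wrist_force: [0.0, -0.2, -1.6]
finger_gap: 0.0402
```

Request:
{"fn": "drive_tool", "kwargs": {
  "deltas": [
    [-1,[0,0.2,0.2],0],
    [-1,[-0.1,0.4,0.4],0],
    [-1,[-0.2,0.6,0.6],0],
    [-1,[-0.3,0.8,0.6],0],
    [-1,[-0.38,1,0.6],0],
    [-1,[-0.38,1,0.6],0],
    [-1,[-0.38,1,0.6],0],
    [-1,[-0.38,1,0.6],0],
    [-1,[-0.38,1,0.6],0],
    [-1,[-0.38,1,0.6],0]
  ]
}}

```text
t: 59.25
tcp_pos: [0.5135, -0.1151, 0.2695]
ee_rot: [[0.999, 0.041, -0.0], [0.041, -0.999, 0.0], [-0.0, -0.0, -1.0]]
wrist_force: [0.0, -0.3, -2.1]
finger_gap: 0.0401
```

Request:
{"fn": "drive_tool", "kwargs": {
  "deltas": [
    [-1,[0,0.2,0],0],
    [-1,[0,0.4,0],0],
    [-1,[0,0.6,0],0],
    [-1,[0,0.8,0],0],
    [-1,[0,1,0],0],
    [-1,[0,1,0],0],
    [-1,[0,1,0],0],
    [-1,[0,1,0],0],
    [-1,[0,1,0],0],
    [-1,[0,1,0],0]
  ]
}}

```text
t: 60.5
tcp_pos: [0.5135, -0.0151, 0.2697]
ee_rot: [[0.999, 0.041, 0.0], [0.041, -0.999, -0.0], [0.0, 0.0, -1.0]]
wrist_force: [-0.8, -0.6, -2.2]
finger_gap: 0.0398
```

Request:
{"fn": "drive_tool", "kwargs": {
  "deltas": [
    [-1,[0,0.2,0],0],
    [-1,[0,0.4,0],0],
    [-1,[0,0.6,0],0],
    [-1,[0,0.8,0],0],
    [-1,[0,1,0],0],
    [-1,[0,1,0],0],
    [-1,[0,1,0],0],
    [-1,[0,1,0],0],
    [-1,[0,1,0],0],
    [-1,[0,1,0],0]
  ]
}}

```text
t: 61.75
tcp_pos: [0.5135, 0.0849, 0.2697]
ee_rot: [[0.999, 0.041, 0.0], [0.041, -0.999, -0.0], [0.0, 0.0, -1.0]]
wrist_force: [-0.1, -0.1, -2.7]
finger_gap: 0.0401
```

Request:
{"fn": "drive_tool", "kwargs": {
  "deltas": [
    [-1,[0,0.3,0],0],
    [-1,[0,0.6,0],0],
    [-1,[0,0.9,0],0],
    [-1,[0,1,-0.1],0],
    [-1,[0,1,-0.3],0],
    [-1,[0,1,-0.5],0],
    [-1,[0,1,-0.7],0],
    [-1,[0,1,-0.9],0],
    [-1,[0,1,-1],0],
    [-1,[0,1,-1],0]
  ]
}}

```text
t: 63.0
tcp_pos: [0.5132, 0.1845, 0.1689]
ee_rot: [[0.999, 0.041, -0.001], [0.041, -0.999, -0.001], [-0.001, 0.001, -1.0]]
wrist_force: [-0.1, -0.2, -1.7]
finger_gap: 0.0397
```

```bash
python3 - <<'E'
from h import *
st(); c=cam('wrist','w13')
E
```

```text
t 63.00 tcp [0.5132 0.1845 0.1689] yaw 2.3 gap 0.0397 F [-0.1 -0.2 -1.7]
```

View pics/w13.png

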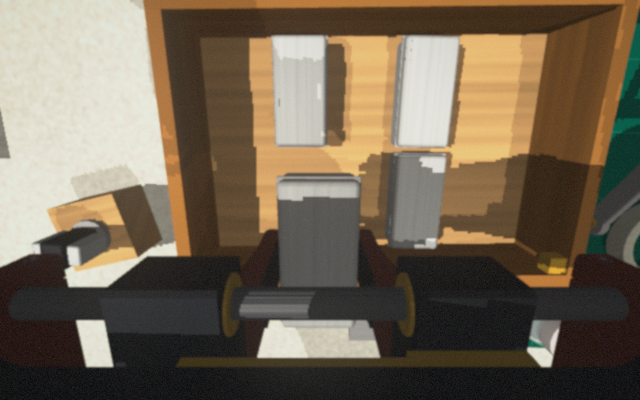

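```bash
python3 - <<'E'
from h import *
st(); c=cam('wrist')
for uv in [(300,146),(302,36)]: print('D edges',onz(c,*uv,.085).round(4))
print('held far edge', onz(c,318,180,0.1689-.0101+.03).round(4))
print('B near edge', onz(c,412,248,.085).round(4), 'front rim inner', onz(c,412,262,.12).round(4))
E
```

```text
t 63.05 tcp [0.5136 0.1849 0.1697] yaw 2.3 gap 0.0401 F [ 0.3  0.6 -1.4]
D edges [0.5629 0.2013 0.085 ]
D edges [0.6414 0.2019 0.085 ]
held far edge [0.5552 0.1868 0.1888]
B near edge [0.4807 0.1032 0.085 ] front rim inner [0.4838 0.1139 0.12  ]
```

Request:
{"fn": "drive_tool", "kwargs": {
  "deltas": [
    [-1,[0,0.17,0],0],
    [-1,[0,0.17,-0.2],0],
    [-1,[0,0.17,-0.4],0],
    [-1,[0,0.17,-0.6],0],
    [-1,[0,0.17,-0.8],0],
    [-1,[0,0.17,-0.9],0],
    [-1,[0,0.17,-1],0],
    [-1,[0,0.17,-1],0],
    [-1,[0,0.17,-1],0],
    [-1,[0,0.17,-1],0]
  ]
}}

```text
t: 64.35
tcp_pos: [0.5139, 0.2024, 0.0702]
ee_rot: [[0.999, 0.041, 0.001], [0.041, -0.999, 0.0], [0.001, -0.0, -1.0]]
wrist_force: [0.9, 0.2, -2.4]
finger_gap: 0.0399
```

Request:
{"fn": "drive_tool", "kwargs": {
  "deltas": [
    [-1,[0,0,-0.04],0],
    [-1,[0,0,-0.04],0],
    [0.15,[0,0,-0.04],0],
    [0.15,[0,0,-0.04],0],
    [0.15,[0,0,0],0],
    [0.15,[0,0,0.3],0],
    [0.15,[0,0,0.6],0],
    [0.15,[0,0,0.9],0],
    [0.15,[0,0,1],0],
    [0.15,[0,0,1],0]
  ]
}}

```text
t: 65.6
tcp_pos: [0.5137, 0.2023, 0.1699]
ee_rot: [[0.999, 0.041, 0.001], [0.041, -0.999, 0.0], [0.001, -0.0, -1.0]]
wrist_force: [0.0, -0.0, -0.7]
finger_gap: 0.0507
```

Request:
{"fn": "drive_tool", "kwargs": {
  "deltas": [
    [0.15,[0,0,0.4],0],
    [0.15,[0,-0.2,0.8],0],
    [0.15,[0,-0.4,1],0],
    [0.15,[0,-0.6,1],0],
    [0.15,[0,-0.8,1],0],
    [-1,[0,-1,1],0],
    [-1,[0,-1,1],0],
    [-1,[0,-1,1],0],
    [-1,[0,-1,1],0],
    [-1,[0,-1,1],0]
  ]
}}

```text
t: 66.85
tcp_pos: [0.5134, 0.103, 0.2695]
ee_rot: [[0.999, 0.042, -0.0], [0.042, -0.999, 0.0], [-0.0, -0.0, -1.0]]
wrist_force: [0.1, 0.1, 0.1]
finger_gap: 0.0045
```

```bash
python3 - <<'E'
from h import *
st(); c=cam('wrist','w14');c=cam('side','s14')
c=cam('scene','sc14'); [print(*t) for t in tins(c)]
E
```

```text
t 66.85 tcp [0.5134 0.103  0.2695] yaw 2.4 gap 0.0045 F [0.1 0.1 0.1]
[0.4754 0.1189] -1.0 (42, 76) [340. 193.]
[0.47   0.2247] 0.4 (41, 75) [368. 184.]
```

View pics/w14.png

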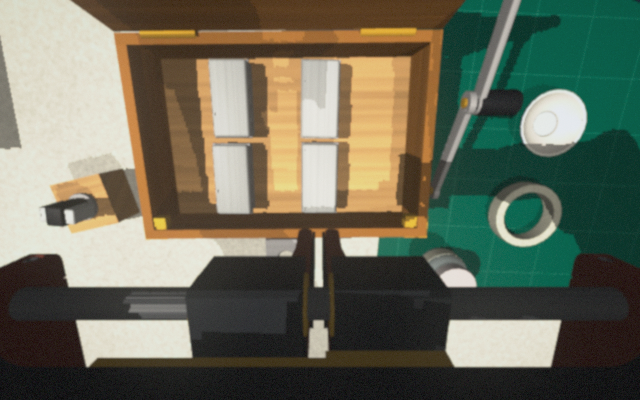

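View pics/s14.png

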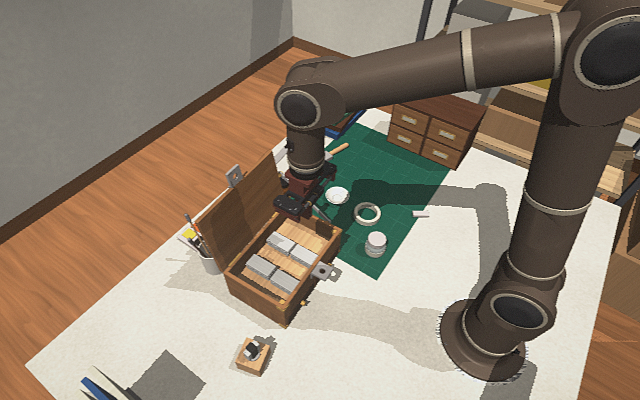

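View pics/sc14.png

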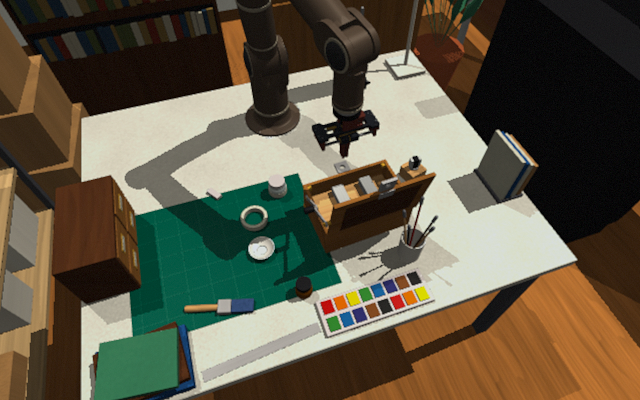

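All four tins lie flat in the tray (wrist view (230,98), (320,98), (232,178), (319,178)). Now I'll refine the chest pose from the rim corners, then find the knee pad and the brush pot.

```bash
python3 - <<'E'
from h import *
a=cv2.imread('pics/w14.png')
cv2.imwrite('pics/z5.png',cv2.resize(a[0:260,90:540],None,fx=1.75,fy=1.75,interpolation=cv2.INTER_CUBIC))
s=cv2.imread('pics/sc14.png')
cv2.imwrite('pics/z6.png',cv2.resize(s[140:280,290:450],None,fx=4,fy=4,interpolation=cv2.INTER_CUBIC))
E
```

```text
(no output)
```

View pics/z5.png

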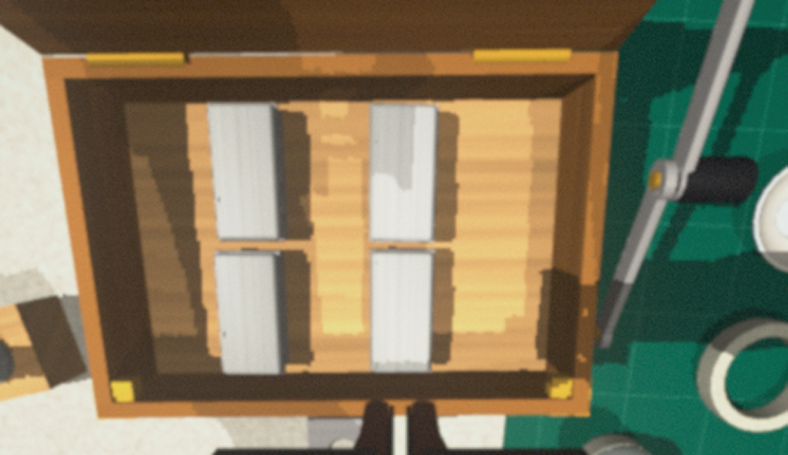

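View pics/z6.png

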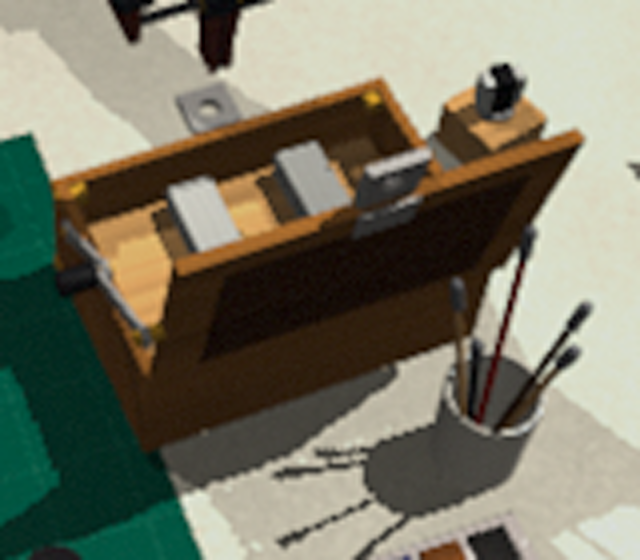

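```bash
python3 - <<'E'
from h import *
c=cam('wrist'); S=cam('scene')
f=lambda x,y:(x/1.75+90,y/1.75)
P={}
for n,p in dict(bl=(43,56),br=(618,52),fl=(100,417),fr=(590,415)).items():
    P[n]=onz(c,*f(*p),.12); print(n,P[n].round(4))
print('front len',np.linalg.norm(P['fl']-P['fr']),'depth',np.linalg.norm(P['br']-P['fr']),np.linalg.norm(P['bl']-P['fl']))
ctr=sum(P.values())/4; d=(P['fl']-P['fr'])+(P['bl']-P['br']); yaw=np.arctan2(-d[0],d[1]); print('ctr',ctr.round(4),'yaw',np.degrees(yaw))
R=np.array([[np.cos(yaw),-np.sin(yaw),0],[np.sin(yaw),np.cos(yaw),0],[0,0,1]])
w=lambda x,y,z:R@np.array([x,y,z])+[ctr[0],ctr[1],0]
print('pred knee',w(.033,-.178,.173).round(4),'pred pix z5',(proj(c,w(.033,-.178,.173))-[90,0])*1.75)
print('knee seen',onz(c,*f(708,180),.173).round(4), 'pad ends',onz(c,*f(672,180),.173).round(4),onz(c,*f(755,180),.173).round(4))
g=lambda x,y:(x/4+290,y/4+140)
print('hole scene .119',onz(S,*g(209,107),.119).round(4),'pred',w(-.124,0,.119).round(4))
print('pot rim ctr',onz(S,*g(494,396),.095).round(4), 'base',onz(S,*g(485,475),0.0).round(4))
for n,p in dict(b1=(458,282),b2=(528,240),b3=(583,315),b4=(568,352)).items(): print(n,onz(S,*g(*p),.22).round(3))
print('lid plate top',onz(S,*g(395,165),.36).round(3))
E
```

```text
bl [0.6534 0.2941 0.12  ]
br [ 0.6677 -0.0047  0.12  ]
fl [0.4537 0.2838 0.12  ]
fr [ 0.4674 -0.0162  0.12  ]
front len 0.30031052022232235 depth 0.20066408750337178 0.19996611686238286
ctr [0.5605 0.1392 0.12  ] yaw 2.689000596628625
pred knee [ 0.6018 -0.037   0.173 ] pred pix z5 [713.39228083 181.26526306]
knee seen [ 0.6023 -0.0345  0.173 ] pad ends [ 0.6016 -0.0181  0.173 ] [ 0.6032 -0.0559  0.173 ]
hole scene .119 [0.4359 0.1373 0.119 ] pred [0.4367 0.1334 0.119 ]
pot rim ctr [0.7554 0.2478 0.095 ] base [0.774  0.2499 0.    ]
b1 [0.722 0.211 0.22 ]
b2 [0.706 0.274 0.22 ]
b3 [0.776 0.281 0.22 ]
b4 [0.799 0.256 0.22 ]
lid plate top [0.707 0.148 0.36 ]
```

The rim corners give 300x200 mm, chest centre (0.5605, 0.140) and yaw 2.7°. The knee pad is seen at (0.602,-0.035) against a predicted (0.602,-0.037). Moving above it with the fingers shut.

Request:
{"fn": "drive_tool", "kwargs": {
  "deltas": [
    [-1,[0.1,-0.2,0],0],
    [-1,[0.3,-0.4,0],0],
    [-1,[0.5,-0.6,0],0],
    [-1,[0.7,-0.8,0],0],
    [-1,[0.92,-1,0],0],
    [-1,[0.92,-1,0],0],
    [-1,[0.92,-1,0],0],
    [-1,[0.92,-1,0],0],
    [-1,[0.92,-1,0],0],
    [-1,[0.92,-1,0],0]
  ]
}}

```text
t: 68.35
tcp_pos: [0.6053, 0.0026, 0.2699]
ee_rot: [[0.999, 0.042, 0.0], [0.042, -0.999, -0.0], [0.0, 0.0, -1.0]]
wrist_force: [-0.2, 0.4, -0.5]
finger_gap: 0.0006
```

Request:
{"fn": "drive_tool", "kwargs": {
  "deltas": [
    [-1,[0,-0.2,0],0],
    [-1,[0,-0.4,0],0],
    [-1,[0,-0.4,0],0],
    [-1,[0,-0.4,-0.2],0],
    [-1,[0,-0.4,-0.4],0],
    [-1,[0,-0.4,-0.6],0],
    [-1,[0,-0.4,-0.6],0],
    [-1,[0,-0.4,-0.6],0],
    [-1,[0,-0.4,-0.6],0],
    [-1,[0,-0.4,-0.6],0]
  ]
}}

```text
t: 69.6
tcp_pos: [0.6058, -0.0377, 0.2104]
ee_rot: [[0.999, 0.041, 0.001], [0.041, -0.999, -0.0], [0.001, 0.0, -1.0]]
wrist_force: [0.0, -0.2, -0.6]
finger_gap: 0.0005
```

```bash
python3 - <<'E'
from h import *
st(); c=cam('wrist','w15');c=cam('side','s15')
s=c['pixels'];cv2.imwrite('pics/z7.png',cv2.resize(s[140:300,220:380],None,fx=3.5,fy=3.5,interpolation=cv2.INTER_CUBIC))
E
```

```text
t 69.60 tcp [ 0.6058 -0.0377  0.2104] yaw 2.4 gap 0.0005 F [ 0.  -0.2 -0.6]
```

View pics/w15.png

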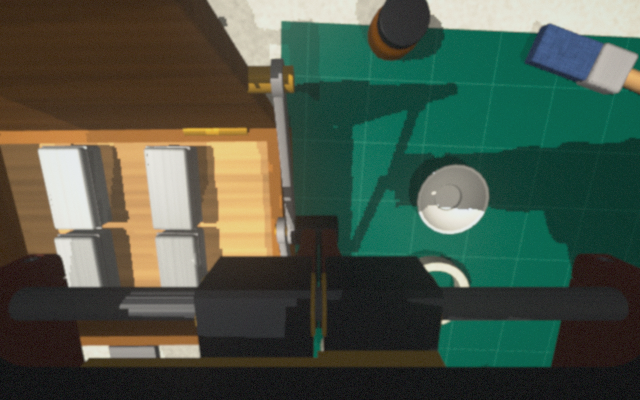

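View pics/z7.png

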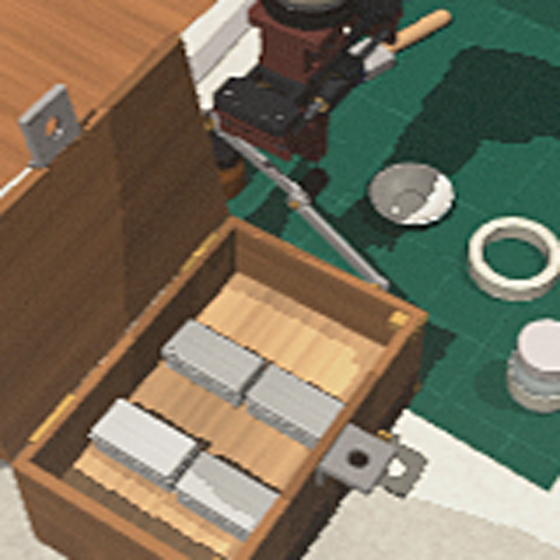

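The fingers are over the pad (wrist (315,235)) and clear of the stay's bar at (285,235). Now pressing down and towards the hinge.

Request:
{"fn": "drive_tool", "kwargs": {
  "deltas": [
    [-1,[0,0,-0.12],0],
    [-1,[0,0,-0.22],0],
    [-1,[0,0,-0.28],0],
    [-1,[0.02,0,-0.34],0],
    [-1,[0.04,0,-0.4],0],
    [-1,[0.06,0,-0.45],0],
    [-1,[0.08,0,-0.5],0],
    [-1,[0.1,0,-0.55],0],
    [-1,[0.11,0,-0.6],0],
    [-1,[0.11,0,-0.6],0]
  ]
}}

```text
t: 70.95
tcp_pos: [0.6209, -0.037, 0.1523]
ee_rot: [[0.999, 0.042, 0.01], [0.042, -0.999, 0.001], [0.01, -0.0, -1.0]]
wrist_force: [7.2, 0.3, 8.9]
finger_gap: 0.0003
```

```bash
python3 - <<'E'
from h import *
st(); c=cam('wrist','w16');c=cam('side','s16')
s=c['pixels'];cv2.imwrite('pics/z8.png',cv2.resize(s[140:300,220:380],None,fx=3.5,fy=3.5,interpolation=cv2.INTER_CUBIC))
E
```

```text
t 70.95 tcp [ 0.6209 -0.037   0.1523] yaw 2.4 gap 0.0003 F [7.2 0.3 8.9]
```

View pics/z8.png

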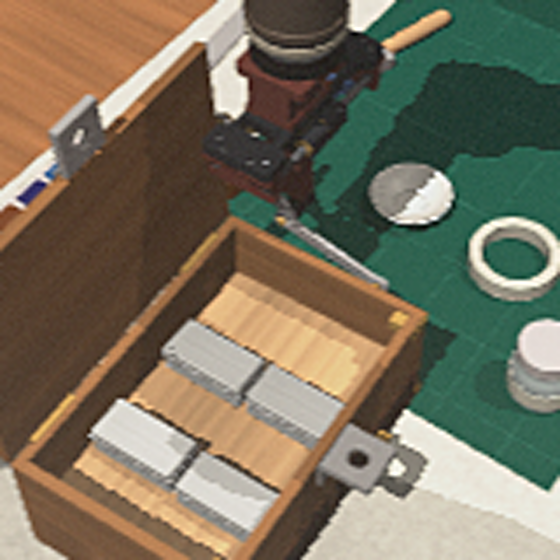

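View pics/w16.png

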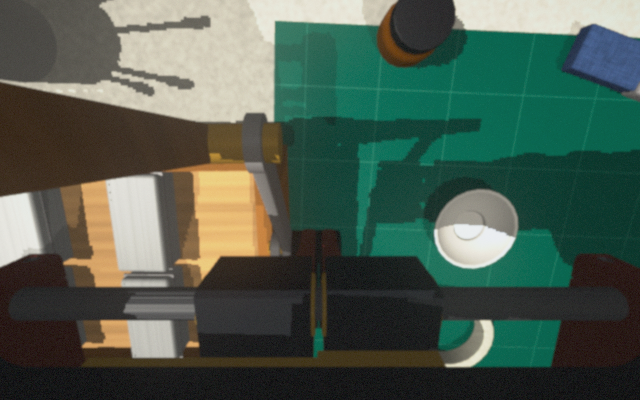

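The knee has folded (pad pressed about 31 mm down) and the lid has come a little forward. I'll raise the hand and check.

Request:
{"fn": "drive_tool", "kwargs": {
  "deltas": [
    [-1,[-0.05,0,0.1],0],
    [-1,[-0.1,0,0.25],0],
    [-1,[-0.1,-0.1,0.4],0],
    [-1,[-0.1,-0.2,0.6],0],
    [-1,[-0.1,-0.4,0.8],0],
    [-1,[-0.1,-0.6,1],0],
    [-1,[-0.1,-0.8,1],0],
    [-1,[-0.1,-0.9,1],0],
    [-1,[-0.1,-0.9,1],0],
    [-1,[-0.1,-0.9,1],0]
  ]
}}

```text
t: 72.3
tcp_pos: [0.6063, -0.1267, 0.2489]
ee_rot: [[0.999, 0.042, -0.001], [0.042, -0.999, 0.001], [-0.001, -0.001, -1.0]]
wrist_force: [0.3, -0.2, -0.2]
finger_gap: 0.0006
```

```bash
python3 - <<'E'
from h import *
st(); c=cam('wrist','w17');c=cam('side','s17')
s=c['pixels'];cv2.imwrite('pics/z9.png',cv2.resize(s[130:300,200:380],None,fx=3.4,fy=3.4,interpolation=cv2.INTER_CUBIC))
c=cam('scene','sc17')
s=c['pixels'];cv2.imwrite('pics/z10.png',cv2.resize(s[140:290,270:450],None,fx=3.4,fy=3.4,interpolation=cv2.INTER_CUBIC))
E
```

```text
t 72.30 tcp [ 0.6063 -0.1267  0.2489] yaw 2.4 gap 0.0006 F [ 0.3 -0.2 -0.2]
```

View pics/z9.png

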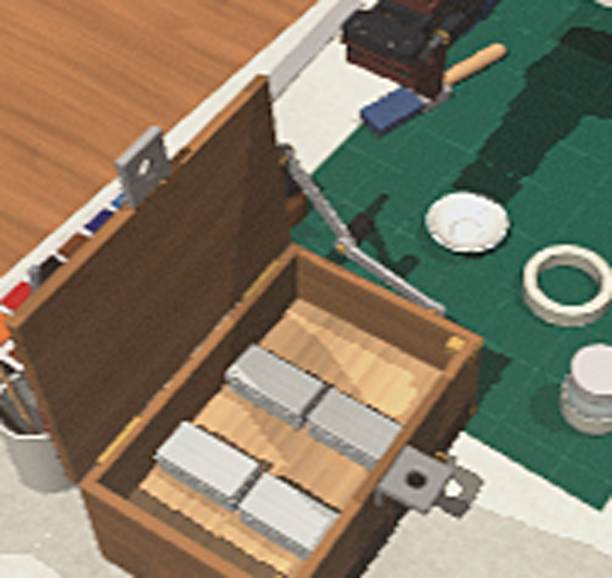

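View pics/z10.png

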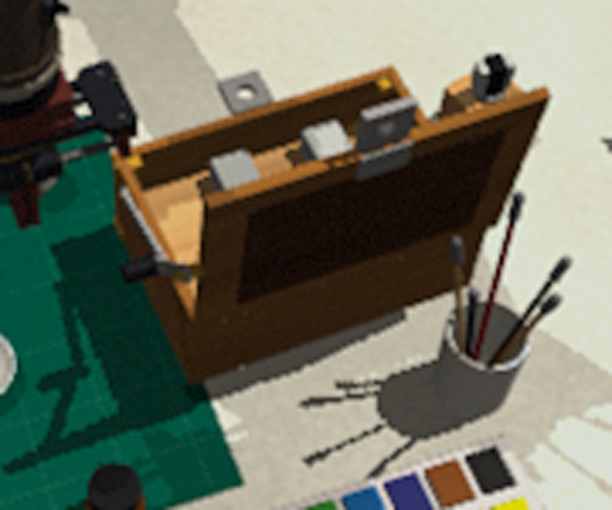

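View pics/w17.png

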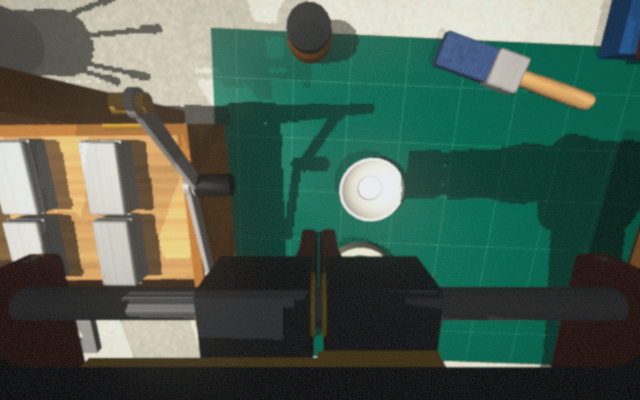

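The knee is clearly bent (scene crop (140,268)), and the lid has come forward from its open lean. I'll triangulate the lid's top edge for its angle.

```bash
python3 - <<'E'
from h import *
D=cam('side');S=cam('scene')
a=lambda x,y:(x/3.4+200,y/3.4+130); b=lambda x,y:(x/3.4+270,y/3.4+140)
for n,p,q in [('plate hole',(148,166),(389,120)),('-y corner',(265,78),(205,197)),('+y corner',(14,325),(548,92))]:
    X,e=tri([ray(D,*a(*p)),ray(S,*b(*q))]); 
    yaw=np.radians(2.7); v=X-[.5605,.1405,0]; cx=v[0]*np.cos(yaw)+v[1]*np.sin(yaw); cy=-v[0]*np.sin(yaw)+v[1]*np.cos(yaw)
    print(n,X.round(4),np.round(e,4),'chest',round(cx,3),round(cy,3),round(X[2],3),'angle from shut',np.degrees(np.arctan2(X[2]-.12,-(cx-.1))).round(1))
E
```

```text
plate hole [0.6739 0.1504 0.3459] [0.0026 0.0026] chest 0.114 0.005 0.346 angle from shut 93.5
-y corner [0.6809 0.0015 0.3189] [0.0006 0.0006] chest 0.114 -0.144 0.319 angle from shut 93.9
+y corner [0.6692 0.2975 0.3171] [0.0019 0.0019] chest 0.116 0.152 0.317 angle from shut 94.6
```

The lid is at about 94° from shut (0.1 rad), and all three points agree. I'm going around the lid's -y side to get behind it.

Request:
{"fn": "drive_tool", "kwargs": {
  "deltas": [
    [-1,[0.2,0,0.1],0],
    [-1,[0.4,0,0.25],0],
    [-1,[0.6,0,0.25],0],
    [-1,[0.8,0,0.25],0],
    [-1,[1,0,0.25],0],
    [-1,[1,0,0.25],0],
    [-1,[1,0,0.25],0],
    [-1,[1,0,0.25],0],
    [-1,[1,0,0.25],0],
    [-1,[1,0,0.25],0]
  ]
}}

```text
t: 73.8
tcp_pos: [0.7063, -0.1279, 0.275]
ee_rot: [[0.999, 0.041, 0.0], [0.041, -0.999, -0.0], [0.0, 0.0, -1.0]]
wrist_force: [0.2, -0.4, 0.7]
finger_gap: 0.0005
```

Request:
{"fn": "drive_tool", "kwargs": {
  "deltas": [
    [-1,[0.2,0,0],0],
    [-1,[0.4,0,0],0],
    [-1,[0.6,0.1,0],0],
    [-1,[0.6,0.3,0],0],
    [-1,[0.6,0.5,0],0],
    [-1,[0.6,0.7,0],0],
    [-1,[0.6,0.85,0],0],
    [-1,[0.6,1,0],0],
    [-1,[0.6,1,0],0],
    [-1,[0.6,1,0],0]
  ]
}}

```text
t: 75.05
tcp_pos: [0.7665, -0.0286, 0.2746]
ee_rot: [[0.999, 0.041, -0.0], [0.041, -0.999, -0.001], [-0.0, 0.001, -1.0]]
wrist_force: [-0.1, 0.5, 0.3]
finger_gap: 0.0008
```

Request:
{"fn": "drive_tool", "kwargs": {
  "deltas": [
    [-1,[0,0.2,0],0],
    [-1,[0,0.4,0],0],
    [-1,[0,0.57,0],0],
    [-1,[0,0.57,0],0],
    [-1,[0,0.57,0],0],
    [-1,[0,0.57,0],0],
    [-1,[0,0.57,0],0],
    [-1,[0,0.57,0],0],
    [-1,[0,0.57,0],0],
    [-1,[0,0.57,0],0]
  ]
}}

```text
t: 76.3
tcp_pos: [0.7665, 0.0292, 0.2747]
ee_rot: [[0.999, 0.041, 0.0], [0.041, -0.999, -0.0], [0.0, 0.0, -1.0]]
wrist_force: [0.1, -0.2, 0.6]
finger_gap: 0.0002
```

```bash
python3 - <<'E'
from h import *
st(); c=cam('scene','sc18')
s=c['pixels'];cv2.imwrite('pics/z11.png',cv2.resize(s[110:290,250:450],None,fx=3.2,fy=3.2,interpolation=cv2.INTER_CUBIC))
c=cam('side','s18')
s=c['pixels'];cv2.imwrite('pics/z12.png',cv2.resize(s[110:300,180:380],None,fx=3,fy=3,interpolation=cv2.INTER_CUBIC))
E
```

```text
t 76.30 tcp [0.7665 0.0292 0.2747] yaw 2.4 gap 0.0002 F [ 0.1 -0.2  0.6]
```

View pics/z11.png

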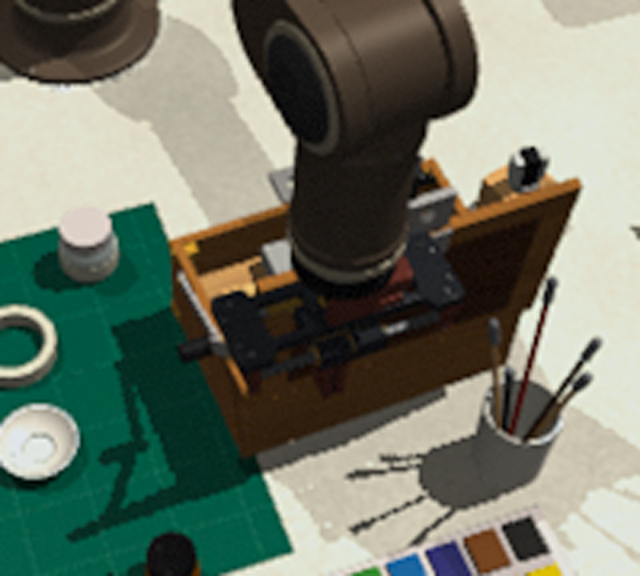

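View pics/z12.png

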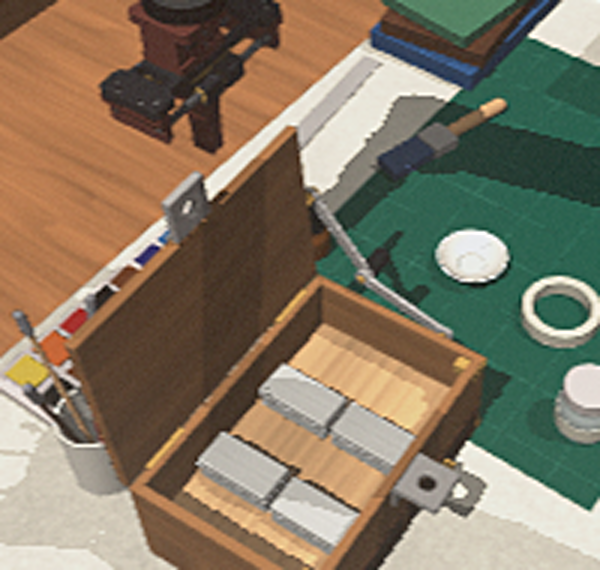

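The hand is behind the lid with the fingertips 40 mm below its top edge. I'll push towards the robot along the arc, in slow steps.

Request:
{"fn": "drive_tool", "kwargs": {
  "deltas": [
    [-1,[-0.2,-0.1,0],0],
    [-1,[-0.4,-0.1,0.05],0],
    [-1,[-0.5,-0.1,0.05],0],
    [-1,[-0.57,-0.1,0.05],0],
    [-1,[-0.64,-0.1,0.05],0],
    [-1,[-0.71,-0.1,0.05],0],
    [-1,[-0.78,-0.1,0.05],0],
    [-1,[-0.85,-0.1,0.05],0],
    [-1,[-0.92,-0.1,0.05],0],
    [-1,[-1,-0.1,0.05],0]
  ]
}}

```text
t: 77.65
tcp_pos: [0.667, 0.018, 0.2802]
ee_rot: [[0.999, 0.04, 0.002], [0.04, -0.999, -0.001], [0.002, 0.002, -1.0]]
wrist_force: [3.9, -4.0, 0.7]
finger_gap: 0.0004
```

```bash
python3 - <<'E'
from h import *
st(); c=cam('side','s19')
s=c['pixels'];cv2.imwrite('pics/z13.png',cv2.resize(s[110:300,180:380],None,fx=3,fy=3,interpolation=cv2.INTER_CUBIC))
E
```

```text
t 77.65 tcp [0.667  0.018  0.2802] yaw 2.3 gap 0.0004 F [ 3.9 -4.   0.7]
```

View pics/z13.png

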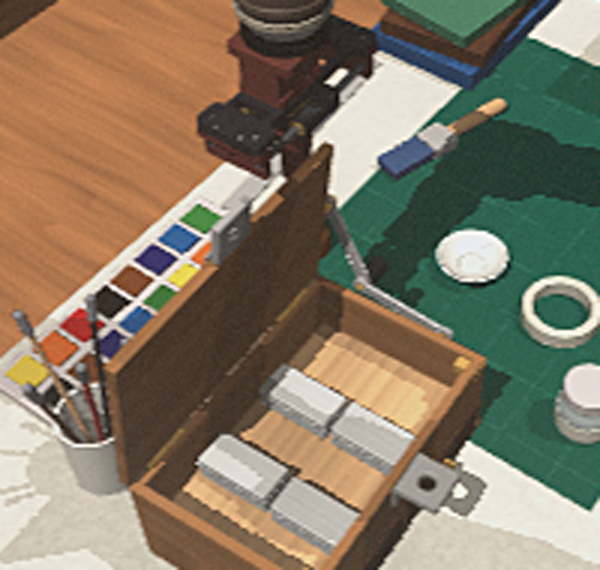

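The lid follows at about 4 N. Continuing along the arc.

Request:
{"fn": "drive_tool", "kwargs": {
  "deltas": [
    [-1,[-0.08,0,0],0],
    [-1,[-0.17,0,-0.02],0],
    [-1,[-0.26,0,-0.04],0],
    [-1,[-0.35,0,-0.06],0],
    [-1,[-0.44,0,-0.09],0],
    [-1,[-0.53,0,-0.12],0],
    [-1,[-0.61,0,-0.16],0],
    [-1,[-0.69,0,-0.2],0],
    [-1,[-0.77,0,-0.25],0],
    [-1,[-0.85,0,-0.3],0]
  ]
}}

```text
t: 78.95
tcp_pos: [0.5809, 0.0195, 0.2492]
ee_rot: [[0.999, 0.041, -0.0], [0.041, -0.999, 0.0], [-0.0, -0.0, -1.0]]
wrist_force: [2.5, -0.6, 0.4]
finger_gap: 0.0005
```

Request:
{"fn": "drive_tool", "kwargs": {
  "deltas": [
    [-1,[-0.06,0,-0.05],0],
    [-1,[-0.11,0,-0.1],0],
    [-1,[-0.16,0,-0.15],0],
    [-1,[-0.21,0,-0.2],0],
    [-1,[-0.26,0,-0.25],0],
    [-1,[-0.3,0,-0.3],0],
    [-1,[-0.34,0,-0.35],0],
    [-1,[-0.38,0,-0.4],0],
    [-1,[-0.41,0,-0.45],0],
    [-1,[-0.44,0,-0.5],0]
  ]
}}

```text
t: 80.2
tcp_pos: [0.5372, 0.0193, 0.1993]
ee_rot: [[0.999, 0.041, -0.0], [0.041, -0.999, -0.0], [-0.0, 0.0, -1.0]]
wrist_force: [0.7, -1.2, 0.9]
finger_gap: 0.0002
```

```bash
python3 - <<'E'
from h import *
st(); c=cam('side','s20')
s=c['pixels'];cv2.imwrite('pics/z14.png',cv2.resize(s[110:300,180:380],None,fx=3,fy=3,interpolation=cv2.INTER_CUBIC))
E
```

```text
t 80.20 tcp [0.5372 0.0193 0.1993] yaw 2.4 gap 0.0002 F [ 0.7 -1.2  0.9]
```

View pics/z14.png

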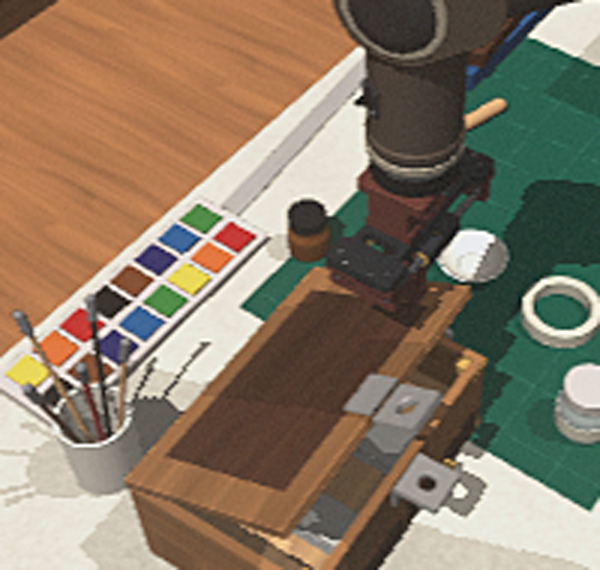

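The lid is about 25° from shut, still followed gently. I'll lower the rest slowly.

Request:
{"fn": "drive_tool", "kwargs": {
  "deltas": [
    [-1,[-0.03,0,-0.06],0],
    [-1,[-0.06,0,-0.12],0],
    [-1,[-0.09,0,-0.18],0],
    [-1,[-0.11,0,-0.24],0],
    [-1,[-0.13,0,-0.3],0],
    [-1,[-0.15,0,-0.36],0],
    [-1,[-0.16,0,-0.42],0],
    [-1,[-0.17,0,-0.48],0],
    [-1,[-0.18,0,-0.54],0],
    [-1,[-0.18,0,-0.6],0]
  ]
}}

```text
t: 81.5
tcp_pos: [0.5194, 0.0194, 0.1392]
ee_rot: [[0.999, 0.041, -0.0], [0.041, -0.999, 0.0], [-0.0, -0.0, -1.0]]
wrist_force: [-0.2, -0.6, 0.6]
finger_gap: 0.0006
```

Request:
{"fn": "drive_tool", "kwargs": {
  "deltas": [
    [-1,[0,0,-0.03],0],
    [-1,[0,0,-0.06],0],
    [-1,[0,0,-0.08],0],
    [-1,[0,0,-0.1],0],
    [-1,[0,0,-0.11],0],
    [-1,[0,0,-0.12],0],
    [-1,[0,0,-0.12],0],
    [-1,[0,0,-0.12],0],
    [-1,[0,0,-0.12],0],
    [-1,[0,0,-0.12],0]
  ]
}}

```text
t: 82.75
tcp_pos: [0.5197, 0.0193, 0.1319]
ee_rot: [[0.999, 0.041, 0.002], [0.041, -0.999, -0.001], [0.002, 0.001, -1.0]]
wrist_force: [-16.7, -2.5, 42.4]
finger_gap: 0.0002
```

```bash
python3 - <<'E'
from h import *
st(); c=cam('side','s21')
s=c['pixels'];cv2.imwrite('pics/z15.png',cv2.resize(s[150:350,180:380],None,fx=3,fy=3,interpolation=cv2.INTER_CUBIC))
c=cam('wrist','w21')
E
```

```text
t 82.75 tcp [0.5197 0.0193 0.1319] yaw 2.4 gap 0.0002 F [-16.7  -2.5  42.4]
```

View pics/z15.png

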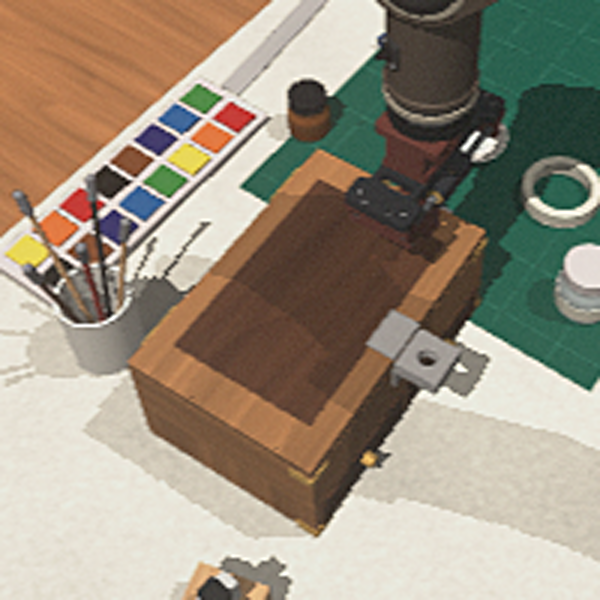

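The lid is shut: the fingertip stopped at z 0.132, exactly the board's top. Lifting off and moving to the pin.

Request:
{"fn": "drive_tool", "kwargs": {
  "deltas": [
    [-1,[0,0,0.3],0],
    [-1,[0,0,0.6],0],
    [-1,[0,0.2,0.8],0],
    [-1,[0,0.4,1],0],
    [1,[0,0.6,1],0],
    [1,[0,0.8,1],0],
    [1,[0,1,1],0],
    [1,[0,1,1],0],
    [1,[0,1,1],0],
    [1,[0,1,1],0]
  ]
}}

```text
t: 84.1
tcp_pos: [0.5196, 0.1181, 0.2276]
ee_rot: [[0.999, 0.04, -0.0], [0.04, -0.999, -0.0], [-0.0, 0.0, -1.0]]
wrist_force: [0.3, -0.1, 0.5]
finger_gap: 0.0573
```

Request:
{"fn": "drive_tool", "kwargs": {
  "deltas": [
    [1,[-0.2,0.2,0.2],0],
    [1,[-0.3,0.4,0.4],0],
    [1,[-0.4,0.6,0.6],0],
    [1,[-0.5,0.8,0.7],0],
    [1,[-0.6,1,0.7],0],
    [1,[-0.6,1,0.7],0],
    [1,[-0.6,1,0.7],0],
    [1,[-0.6,1,0.7],0],
    [1,[-0.6,1,0.7],0],
    [1,[-0.6,1,0.7],0]
  ]
}}

```text
t: 85.35
tcp_pos: [0.4596, 0.2189, 0.2976]
ee_rot: [[0.999, 0.041, -0.0], [0.041, -0.999, -0.0], [-0.0, 0.0, -1.0]]
wrist_force: [-0.1, -0.5, -0.6]
finger_gap: 0.0877
```

Request:
{"fn": "drive_tool", "kwargs": {
  "deltas": [
    [1,[0,0.2,0],0],
    [1,[0,0.4,0],0],
    [1,[0,0.6,0],0],
    [1,[0,0.8,0],0],
    [1,[0,1,0],0],
    [1,[0,1,0],0],
    [1,[0,1,0],0],
    [1,[0,1,0],0],
    [1,[0,1,0],0],
    [1,[0,1,0],0]
  ]
}}

```text
t: 86.6
tcp_pos: [0.4596, 0.319, 0.2978]
ee_rot: [[0.999, 0.041, 0.0], [0.041, -0.999, -0.0], [0.0, 0.0, -1.0]]
wrist_force: [0.4, 0.5, -0.5]
finger_gap: 0.088
```

```bash
python3 - <<'E'
from h import *
st(); c=cam('wrist','w22')
for n in('side','scene'):
  c=cam(n,n+'22')
E
```

```text
t 86.60 tcp [0.4596 0.319  0.2978] yaw 2.3 gap 0.0880 F [ 0.4  0.5 -0.5]
```

View pics/w22.png

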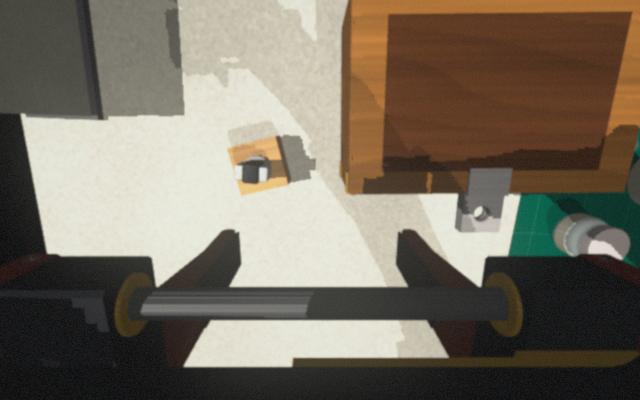

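View pics/side22.png

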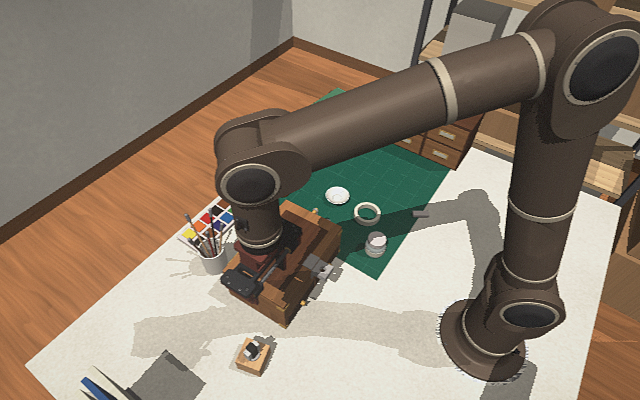

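The wrist view shows the stand and pin at (255,165) and the hasp hole at (481,212). Zooming in on both.

```bash
python3 - <<'E'
from h import *
a=cv2.imread('pics/w22.png')
z=lambda r,c,k:cv2.resize(a[r[0]:r[1],c[0]:c[1]],None,fx=k,fy=k,interpolation=cv2.INTER_CUBIC)
cv2.imwrite('pics/z16.png',np.hstack([z((115,205),(215,305),5),z((155,245),(430,500),5)]))
E
```

```text
(no output)
```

View pics/z16.png

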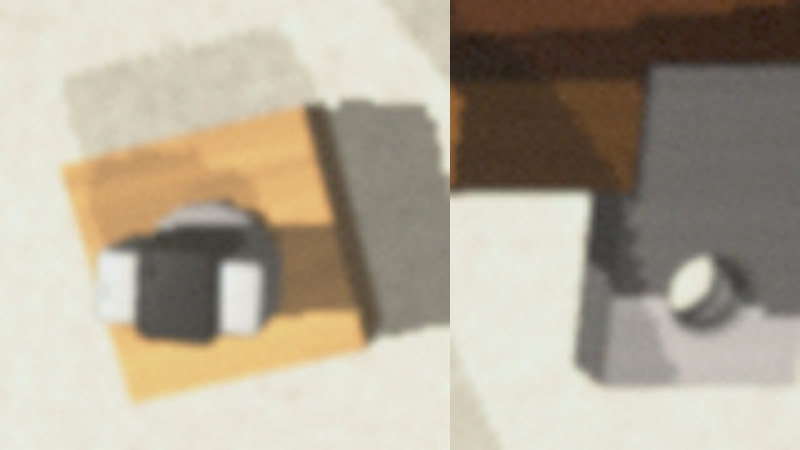

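```bash
python3 - <<'E'
from h import *
c=cam('wrist')
f=lambda x,y:(x/5+215,y/5+115)
for z in (.077,.09,.098):
    A=onz(c,*f(118,287),z);B=onz(c,*f(241,298),z);H=onz(c,*f(178,290),z)
    print(z,A.round(4),B.round(4),'mid',((A+B)/2).round(4),'sep',np.linalg.norm(A-B).round(4),'axis deg',np.degrees(np.arctan2(*(A-B)[[1,0]])).round(1),H.round(4))
P=[onz(c,*f(*p),.05) for p in [(62,170),(305,105),(362,348),(132,402)]]
print('stand',np.mean(P,0).round(4),[np.linalg.norm(P[i]-P[(i+1)%4]).round(4) for i in range(4)])
# collar: visible disc
print('hole',onz(c,481.4,213.4,.128).round(4))
yaw=np.radians(2.7);R=np.array([[np.cos(yaw),-np.sin(yaw)],[np.sin(yaw),np.cos(yaw)]])
print('pred hole',R@[-.124,0]+[.5605,.1392],R@[-.124,0]+[.5605,.1425])
D=cam('side');im=D['pixels'];cv2.imwrite('pics/z17.png',cv2.resize(im[310:390,215:295],None,fx=6,fy=6,interpolation=cv2.INTER_CUBIC))
D=cam('scene');im=D['pixels'];cv2.imwrite('pics/z18.png',cv2.resize(im[140:200,320:440],None,fx=6,fy=6,interpolation=cv2.INTER_CUBIC))
E
```

```text
0.077 [0.4634 0.4186 0.077 ] [0.4619 0.388  0.077 ] mid [0.4626 0.4033 0.077 ] sep 0.0307 axis deg 87.2 [0.4632 0.4037 0.077 ]
0.09 [0.4655 0.4153 0.09  ] [0.4641 0.3857 0.09  ] mid [0.4648 0.4005 0.09  ] sep 0.0296 axis deg 87.2 [0.4654 0.4009 0.09  ]
0.098 [0.4669 0.4133 0.098 ] [0.4654 0.3844 0.098 ] mid [0.4661 0.3988 0.098 ] sep 0.029 axis deg 87.2 [0.4667 0.3992 0.098 ]
stand [0.4676 0.3994 0.05  ] [np.float64(0.0663), np.float64(0.0654), np.float64(0.0647), np.float64(0.064)]
hole [0.4367 0.1355 0.128 ]
pred hole [0.43663766 0.1333588 ] [0.43663766 0.1366588 ]
```

View pics/z17.png

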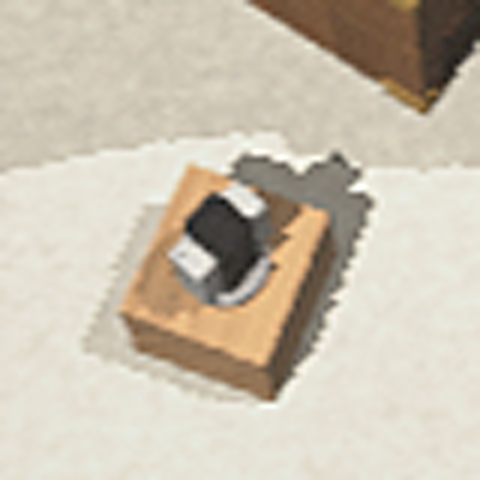

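View pics/z18.png

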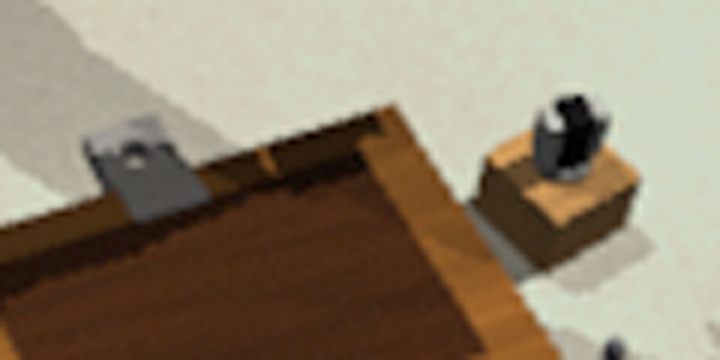

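Request:
{"fn": "drive_tool", "kwargs": {
  "deltas": [
    [1,[0.03,0.2,0],-0.028],
    [1,[0.06,0.4,0],-0.028],
    [1,[0.06,0.6,-0.1],-0.028],
    [1,[0.06,0.81,-0.3],-0.028],
    [1,[0.06,0.81,-0.5],-0.028],
    [1,[0.06,0.81,-0.7],-0.028],
    [1,[0.06,0.81,-0.9],-0.028],
    [1,[0.06,0.81,-0.9],-0.028],
    [1,[0.06,0.81,-0.9],-0.028],
    [1,[0.06,0.81,-0.9],-0.028]
  ]
}}

```text
t: 88.15
tcp_pos: [0.4657, 0.4008, 0.2084]
ee_rot: [[0.999, -0.046, 0.001], [-0.046, -0.999, 0.001], [0.001, -0.001, -1.0]]
wrist_force: [0.5, -0.1, 0.1]
finger_gap: 0.0881
```

```bash
python3 - <<'E'
from h import *
st(); c=cam('wrist','w23')
a=c['pixels'];cv2.imwrite('pics/z19.png',cv2.resize(a[130:290,220:420],None,fx=4,fy=3.7,interpolation=cv2.INTER_CUBIC))
E
```

```text
t 88.15 tcp [0.4657 0.4008 0.2084] yaw -2.7 gap 0.0881 F [ 0.5 -0.1  0.1]
```

View pics/z19.png

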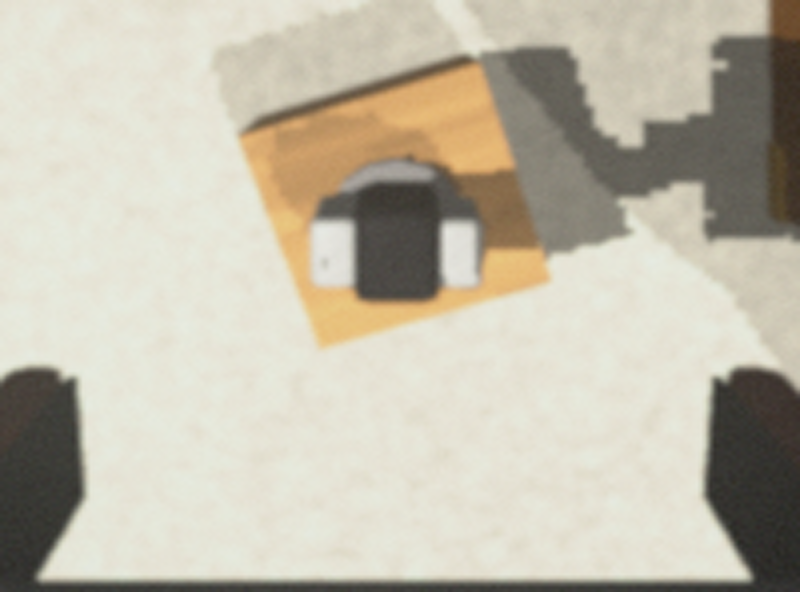

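```bash
python3 - <<'E'
from h import *
st(); c=cam('wrist')
f=lambda x,y:(x/4+220,y/3.7+130)
print('handle top ctr',onz(c,*f(398,258),.098).round(4), 'top edges x',onz(c,*f(398,218),.098).round(4),onz(c,*f(398,300),.098).round(4))
print('btn outer',onz(c,*f(310,255),.09).round(4),onz(c,*f(482,252),.09).round(4))
print('collar far',onz(c,*f(405,158),.056).round(4))
P=[onz(c,*f(*p),.05) for p in [(240,132),(482,60),(550,278),(320,348)]]
print('stand',np.mean(P,0).round(4))
E
```

```text
t 88.20 tcp [0.4657 0.4007 0.2084] yaw -2.7 gap 0.0878 F [-0.6 -0.3  0.7]
handle top ctr [0.4658 0.3996 0.098 ] top edges x [0.4758 0.3991 0.098 ] [0.4551 0.4001 0.098 ]
btn outer [0.4656 0.4201 0.09  ] [0.4645 0.38   0.09  ]
collar far [0.4839 0.3968 0.056 ]
stand [0.4689 0.3993 0.05  ]
```

The pin is at (0.4655, 0.400): buttons 40 mm apart, the far collar edge agrees, and its yaw matches the tool. I'll descend and squeeze with 30 N.

Request:
{"fn": "drive_tool", "kwargs": {
  "deltas": [
    [1,[0,-0.01,-0.2],0],
    [1,[0,-0.01,-0.4],0],
    [1,[0,-0.01,-0.6],0],
    [1,[0,-0.01,-0.8],0],
    [1,[0,-0.01,-1],0],
    [1,[0,-0.01,-1],0],
    [1,[0,-0.01,-1],0],
    [1,[0,-0.01,-1],0],
    [1,[0,-0.01,-1],0],
    [1,[0,-0.01,-1],0]
  ],
  "squeeze": 30
}}

```text
t: 89.5
tcp_pos: [0.4656, 0.3994, 0.108]
ee_rot: [[0.999, -0.047, 0.0], [-0.047, -0.999, 0.0], [0.0, -0.0, -1.0]]
wrist_force: [0.1, 0.3, -0.8]
finger_gap: 0.0877
```

Request:
{"fn": "drive_tool", "kwargs": {
  "deltas": [
    [1,[0,0,-0.2],0],
    [1,[0,0,-0.4],0],
    [1,[0,0,-0.48],0],
    [1,[0,0,-0.48],0],
    [-1,[0,0,-0.48],0],
    [-1,[0,0,-0.48],0],
    [-1,[0,0,-0.48],0],
    [-1,[0,0,-0.48],0],
    [-1,[0,0,-0.48],0],
    [-1,[0,0,-0.48],0]
  ]
}}

```text
t: 90.75
tcp_pos: [0.4655, 0.3994, 0.0598]
ee_rot: [[0.999, -0.047, 0.0], [-0.047, -0.999, 0.0], [0.0, -0.0, -1.0]]
wrist_force: [-0.4, -0.5, 0.8]
finger_gap: 0.0311
```

```bash
python3 - <<'E'
from h import *
st(); c=cam('wrist','w24')
a=c['pixels'];cv2.imwrite('pics/z20.png',cv2.resize(a[130:290,220:420],None,fx=4,fy=3.7,interpolation=cv2.INTER_CUBIC))
E
```

```text
t 90.75 tcp [0.4655 0.3994 0.0598] yaw -2.7 gap 0.0311 F [-0.4 -0.5  0.8]
```

View pics/z20.png

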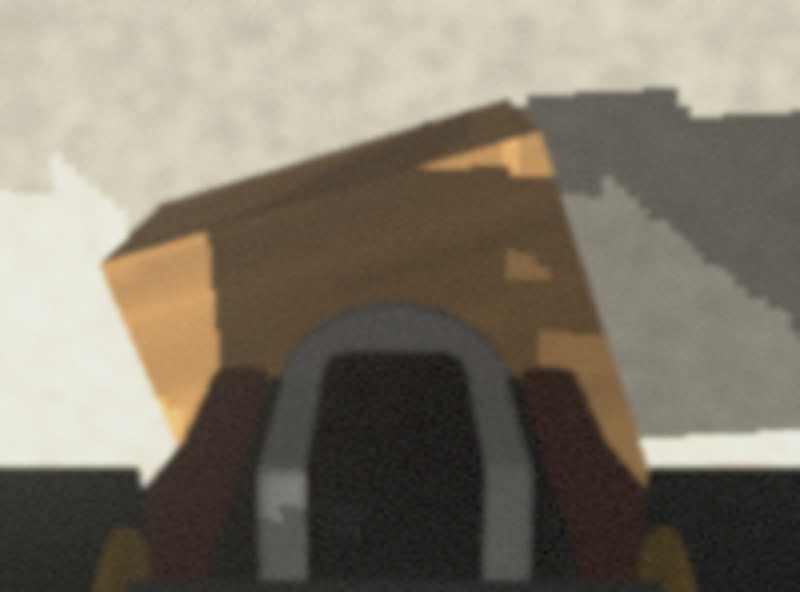

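Gap 31 mm, so the buttons are squeezed. Lifting the pin out and carrying it to the hasp.

Request:
{"fn": "drive_tool", "kwargs": {
  "deltas": [
    [-1,[0,0,0.1],0],
    [-1,[0,0,0.25],0],
    [-1,[0,0,0.4],0],
    [-1,[0,0,0.6],0],
    [-1,[0,0,0.8],0],
    [-1,[0,0,1],0],
    [-1,[0,0,1],0],
    [-1,[0,0,1],0],
    [-1,[0,0,1],0],
    [-1,[0,0,1],0]
  ]
}}

```text
t: 92.05
tcp_pos: [0.4652, 0.3991, 0.1589]
ee_rot: [[0.999, -0.047, -0.001], [-0.047, -0.999, -0.001], [-0.001, 0.001, -1.0]]
wrist_force: [0.0, -1.0, -0.5]
finger_gap: 0.0289
```

Request:
{"fn": "drive_tool", "kwargs": {
  "deltas": [
    [-1,[0,0,0.2],0],
    [-1,[0,0,0.4],0],
    [-1,[0,-0.1,0.6],0],
    [-1,[-0.05,-0.3,0.8],0],
    [-1,[-0.1,-0.5,1],0],
    [-1,[-0.15,-0.7,1],0],
    [-1,[-0.2,-0.85,1],0],
    [-1,[-0.29,-1,1],0],
    [-1,[-0.29,-1,1],0],
    [-1,[-0.29,-1,1],0]
  ]
}}

```text
t: 93.3
tcp_pos: [0.4365, 0.2997, 0.2597]
ee_rot: [[0.999, -0.046, 0.0], [-0.046, -0.999, 0.0], [0.0, -0.0, -1.0]]
wrist_force: [-0.5, 0.4, -0.8]
finger_gap: 0.0292
```

Request:
{"fn": "drive_tool", "kwargs": {
  "deltas": [
    [-1,[0,-0.2,0],0],
    [-1,[0,-0.4,0],0],
    [-1,[0,-0.6,0],0],
    [-1,[0,-0.8,0],0],
    [-1,[0,-1,0],0],
    [-1,[0,-1,0],0],
    [-1,[0,-1,0],0],
    [-1,[0,-1,0],0],
    [-1,[0,-1,0],0],
    [-1,[0,-1,0],0]
  ]
}}

```text
t: 94.55
tcp_pos: [0.4364, 0.1996, 0.2596]
ee_rot: [[0.999, -0.046, -0.0], [-0.046, -0.999, 0.0], [-0.0, -0.0, -1.0]]
wrist_force: [-0.8, -0.1, -1.6]
finger_gap: 0.0292
```

```bash
python3 - <<'E'
from h import *
st(); c=cam('wrist','w25')
a=c['pixels'];cv2.imwrite('pics/z21.png',cv2.resize(a[130:290,260:460],None,fx=4,fy=3.7,interpolation=cv2.INTER_CUBIC))
c=cam('side','s25'); a=c['pixels'];cv2.imwrite('pics/z22.png',cv2.resize(a[180:320,240:400],None,fx=4,fy=4,interpolation=cv2.INTER_CUBIC))
E
```

```text
t 94.55 tcp [0.4364 0.1996 0.2596] yaw -2.6 gap 0.0292 F [-0.8 -0.1 -1.6]
```

View pics/z22.png

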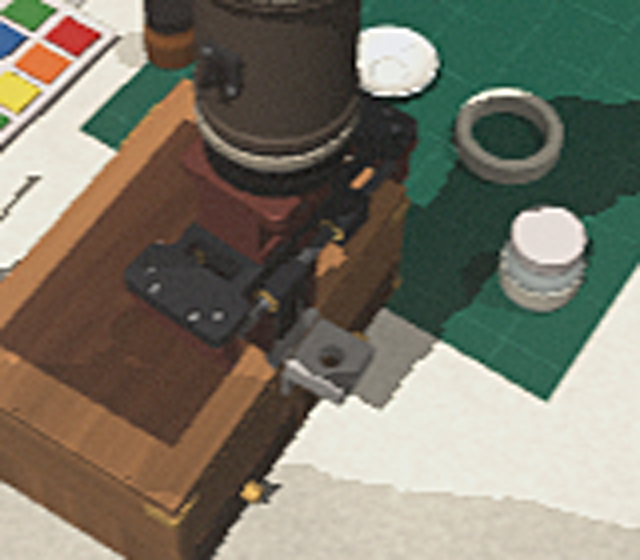

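View pics/z21.png

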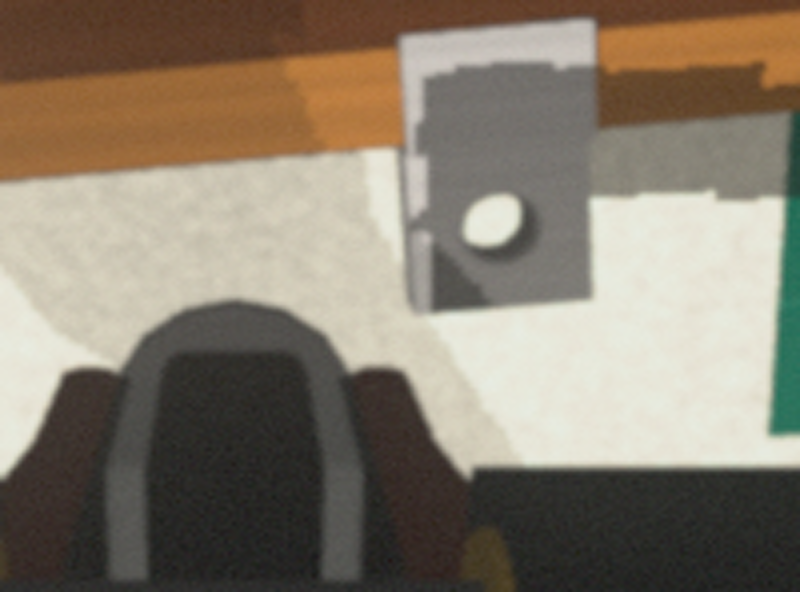

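```bash
python3 - <<'E'
from h import *
st(); c=cam('wrist')
f=lambda x,y:(x/4+260,y/3.7+130)
print('hole',onz(c,*f(500,226),.128).round(4),'w',np.linalg.norm(onz(c,*f(461,226),.128)-onz(c,*f(539,226),.128)))
for p in [(398,35),(596,18),(592,297),(414,312)]: print('plate corner',onz(c,*f(*p),.128).round(4))
# pin position under tool: collar far edge
for z in(.2498,): print('collar far edge',onz(c,*f(237,300),z+.006).round(4))
print('collar half chord', [onz(c,*f(x,420),.2558).round(4) for x in (112,362)])
D=cam('side');S=cam('scene')
g=lambda x,y:(x/4+240,y/4+180)
print('side hole',onz(D,*g(331,357),.128).round(4))
cv2.imwrite('pics/z23.png',cv2.resize(S['pixels'][140:200,310:370],None,fx=8,fy=8,interpolation=cv2.INTER_CUBIC))
E
```

```text
t 94.65 tcp [0.4365 0.1994 0.2596] yaw -2.7 gap 0.0293 F [ 0.3  0.1 -1.4]
hole [0.4369 0.1344 0.128 ] w 0.018951609767605716
plate corner [0.4872 0.1585 0.128 ]
plate corner [0.4893 0.1125 0.128 ]
plate corner [0.4164 0.1116 0.128 ]
plate corner [0.4143 0.1555 0.128 ]
collar far edge [0.4563 0.198  0.2558]
collar half chord [array([0.4378, 0.2168, 0.2558]), array([0.4361, 0.181 , 0.2558])]
side hole [0.4347 0.1378 0.128 ]
```

View pics/z23.png

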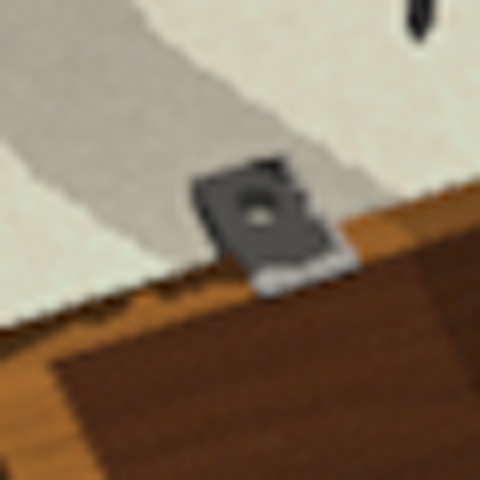

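Hole estimates: wrist (0.437,0.1344–0.1355), side (0.435,0.138), triangulated (0.436,0.1375), with the held pin seen within 2 mm of the TCP. I'll bring the tip just above the hole and check from both cameras.

Request:
{"fn": "drive_tool", "kwargs": {
  "deltas": [
    [-1,[0,-0.2,0],0],
    [-1,[0,-0.4,0],0],
    [-1,[0,-0.64,0],0],
    [-1,[0,-0.64,-0.15],0],
    [-1,[0,-0.64,-0.3],0],
    [-1,[0,-0.64,-0.45],0],
    [-1,[0,-0.64,-0.6],0],
    [-1,[0,-0.64,-0.68],0],
    [-1,[0,-0.64,-0.68],0],
    [-1,[0,-0.64,-0.68],0]
  ]
}}

```text
t: 96.05
tcp_pos: [0.4368, 0.1354, 0.192]
ee_rot: [[0.999, -0.047, 0.001], [-0.047, -0.999, 0.0], [0.001, -0.0, -1.0]]
wrist_force: [0.5, 0.1, -1.2]
finger_gap: 0.0297
```

```bash
python3 - <<'E'
from h import *
st(); c=cam('wrist','w26');c=cam('scene','sc26');S=c
a=c['pixels'];A=cv2.resize(a[110:190,300:380],None,fx=5,fy=5,interpolation=cv2.INTER_CUBIC)
c=cam('side','s26'); a=c['pixels'];B=cv2.resize(a[210:290,280:360],None,fx=5,fy=5,interpolation=cv2.INTER_CUBIC)
cv2.imwrite('pics/z24.png',np.hstack([A,B]))
for n,cc in(('scene',S),('side',c)): print(n,proj(cc,[.4365,.1352,.128]).round(1),proj(cc,[.4365,.1352,.134]).round(1))
E
```

```text
t 96.05 tcp [0.4368 0.1354 0.192 ] yaw -2.7 gap 0.0297 F [ 0.5  0.1 -1.2]
scene [341.8 165.3] [341.9 164.1]
side [322.7 268.2] [322.8 267.1]
```

View pics/z24.png

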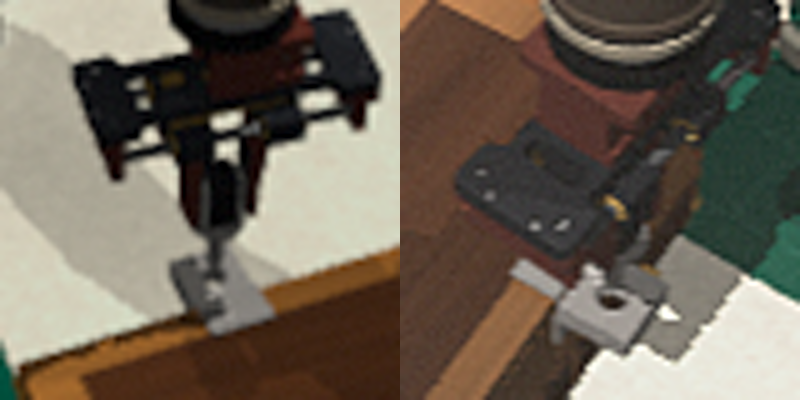

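View pics/w26.png

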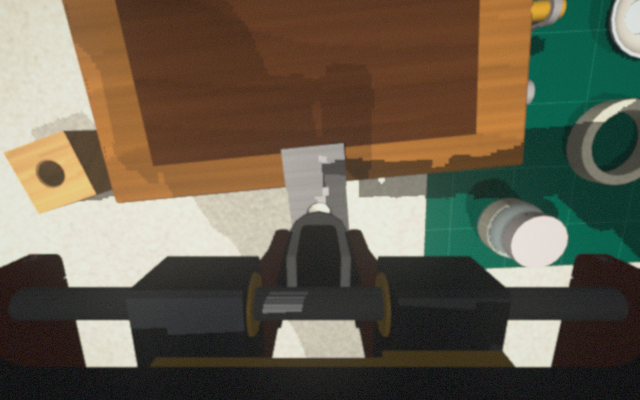

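```bash
python3 - <<'E'
from h import *
S=cam('scene');D=cam('side')
def crop(c,u0,v0,w,h,k,pts):
    a=cv2.resize(c['pixels'][v0:v0+h,u0:u0+w],None,fx=k,fy=k,interpolation=cv2.INTER_CUBIC)
    for X,col in pts:
        p=(proj(c,X)-[u0,v0]+.5)*k; cv2.circle(a,tuple(int(v) for v in p),3,col,-1)
    return a
T=[.4368,.1354]
pts=[(T+[z],(0,0,255)) for z in (.1352,.16,.182)]+[(T+[.128],(0,255,0))]
cv2.imwrite('pics/z25.png',np.hstack([crop(S,325,140,35,45,11,pts),crop(D,300,240,35,45,11,pts)]))
E
```

```text
(no output)
```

View pics/z25.png

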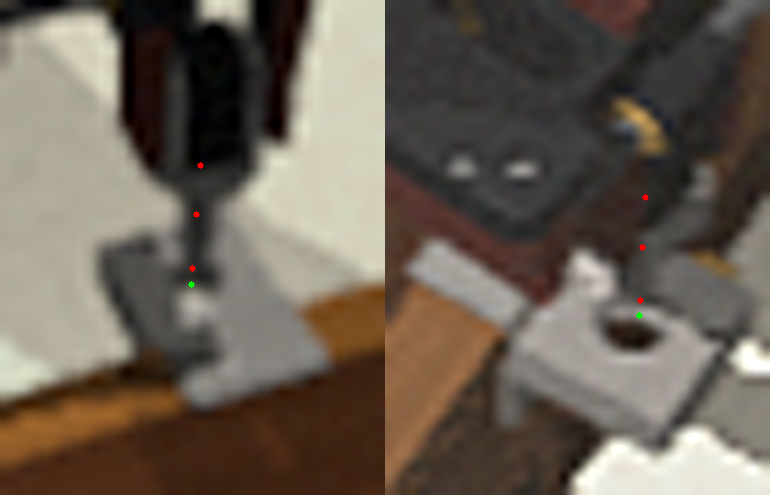

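In the scene view the hole matches (0.4365,0.1352) to the pixel. The side view puts it about 2 mm towards (-x,+y). I'll split the difference by a millimetre and enter slowly, watching the force.

Request:
{"fn": "drive_tool", "kwargs": {
  "deltas": [
    [-1,[-0.007,0.006,0],0],
    [-1,[-0.007,0.006,-0.03],0],
    [-1,[-0.007,0.006,-0.06],0],
    [-1,[-0.007,0.006,-0.09],0],
    [-1,[-0.007,0.006,-0.12],0],
    [-1,[-0.007,0.006,-0.15],0],
    [-1,[-0.007,0.006,-0.18],0],
    [-1,[-0.007,0.006,-0.2],0],
    [-1,[-0.007,0.006,-0.2],0],
    [-1,[-0.007,0.006,-0.2],0]
  ]
}}

```text
t: 97.55
tcp_pos: [0.4358, 0.1359, 0.1717]
ee_rot: [[0.999, -0.047, 0.0], [-0.047, -0.999, 0.0], [0.0, -0.0, -1.0]]
wrist_force: [-0.5, -0.6, -0.9]
finger_gap: 0.0291
```

```bash
python3 - <<'E'
from h import *
st()
S=cam('scene');D=cam('side')
def crop(c,u0,v0,w,h,k):
    return cv2.resize(c['pixels'][v0:v0+h,u0:u0+w],None,fx=k,fy=k,interpolation=cv2.INTER_CUBIC)
cv2.imwrite('pics/z26.png',np.hstack([crop(S,325,140,35,45,11),crop(D,300,240,35,45,11)]))
E
```

```text
t 97.55 tcp [0.4358 0.1359 0.1717] yaw -2.7 gap 0.0291 F [-0.5 -0.6 -0.9]
```

View pics/z26.png

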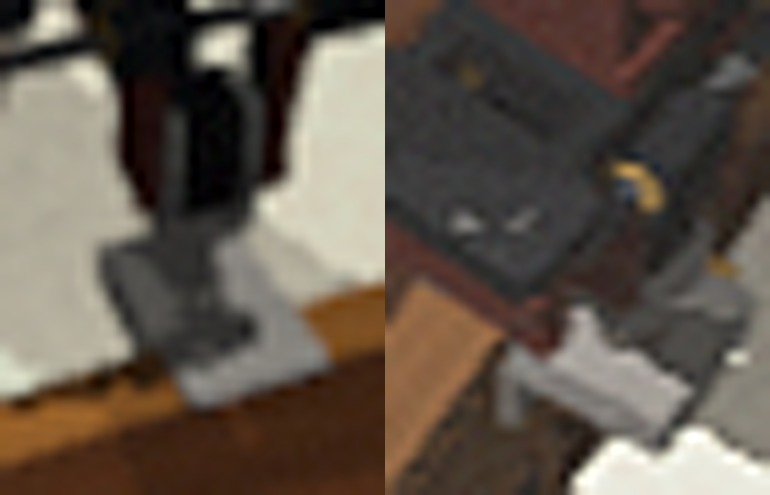

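The tip is 13 mm below the plate's top with no contact force, so it is in the hole. Sliding it down to the collar.

Request:
{"fn": "drive_tool", "kwargs": {
  "deltas": [
    [-1,[0,0,-0.04],0],
    [-1,[0,0,-0.08],0],
    [-1,[0,0,-0.12],0],
    [-1,[0,0,-0.16],0],
    [-1,[0,0,-0.2],0],
    [-1,[0,0,-0.24],0],
    [-1,[0,0,-0.28],0],
    [-1,[0,0,-0.32],0],
    [-1,[0,0,-0.34],0],
    [-1,[0,0,-0.34],0]
  ]
}}

```text
t: 98.9
tcp_pos: [0.4357, 0.1358, 0.1378]
ee_rot: [[0.999, -0.047, -0.0], [-0.047, -0.999, -0.0], [-0.0, 0.0, -1.0]]
wrist_force: [-1.7, -0.7, 2.7]
finger_gap: 0.029
```

```bash
python3 - <<'E'
from h import *
st()
E
```

```text
t 98.90 tcp [0.4357 0.1358 0.1378] yaw -2.7 gap 0.0290 F [-1.7 -0.7  2.7]
```

The collar meets the plate: TCP 0.1378 puts the collar at z 0.128, and Fz rose by about 4 N. I'll press 1 mm more, hold, and let go.

Request:
{"fn": "drive_tool", "kwargs": {
  "deltas": [
    [-1,[0,0,-0.01],0],
    [-1,[0,0,-0.01],0],
    [-1,[0,0,-0.01],0],
    [0.2,[0,0,-0.01],0],
    [0.2,[0,0,0],0],
    [0.2,[0,0,0],0],
    [0.4,[0,0,0],0],
    [0.4,[0,0,0],0],
    [0.4,[0,0,0],0],
    [0.4,[0,0,0],0]
  ]
}}

```text
t: 100.15
tcp_pos: [0.4358, 0.1359, 0.1376]
ee_rot: [[0.999, -0.047, -0.0], [-0.047, -0.999, -0.0], [-0.0, 0.0, -1.0]]
wrist_force: [0.0, 0.5, -0.4]
finger_gap: 0.0615
```

Request:
{"fn": "drive_tool", "kwargs": {
  "deltas": [
    [0.4,[0,0,0.1],0],
    [0.4,[0,0,0.2],0],
    [0.4,[0,0,0.4],0],
    [0.4,[0,0,0.6],0],
    [0.4,[0,0,0.8],0],
    [0.4,[0,0,1],0],
    [0.4,[0,0,1],0],
    [0.4,[0,0,1],0],
    [0.4,[0,0,1],0],
    [0.4,[0,0,1],0]
  ]
}}

```text
t: 101.4
tcp_pos: [0.4355, 0.1358, 0.2371]
ee_rot: [[0.999, -0.047, -0.001], [-0.047, -0.999, -0.0], [-0.001, 0.0, -1.0]]
wrist_force: [-0.2, -0.5, 0.0]
finger_gap: 0.0616
```

Request:
{"fn": "drive_tool", "kwargs": {
  "deltas": [
    [0.4,[0,0.2,0.2],0],
    [0.4,[0,0.4,0.4],0],
    [0.4,[-0.1,0.6,0.4],0],
    [0.4,[-0.2,0.8,0.4],0],
    [0.4,[-0.4,1,0.4],0],
    [0.4,[-0.4,1,0.4],0],
    [0.4,[-0.4,1,0.4],0],
    [0.4,[-0.4,1,0.4],0],
    [0.4,[-0.4,1,0.4],0],
    [0.4,[-0.4,1,0.4],0]
  ]
}}

```text
t: 102.65
tcp_pos: [0.396, 0.2356, 0.2776]
ee_rot: [[0.999, -0.047, -0.0], [-0.047, -0.999, -0.0], [-0.0, 0.0, -1.0]]
wrist_force: [0.4, 0.3, 0.1]
finger_gap: 0.0616
```

```bash
python3 - <<'E'
from h import *
st()
S=cam('scene','sc27');D=cam('side','s27');W=cam('wrist','w27')
def crop(c,u0,v0,w,h,k):
    return cv2.resize(c['pixels'][v0:v0+h,u0:u0+w],None,fx=k,fy=k,interpolation=cv2.INTER_CUBIC)
cv2.imwrite('pics/z27.png',np.hstack([crop(S,320,135,45,50,9),crop(D,295,235,45,50,9)]))
E
```

```text
t 102.65 tcp [0.396  0.2356 0.2776] yaw -2.7 gap 0.0616 F [0.4 0.3 0.1]
```

View pics/z27.png

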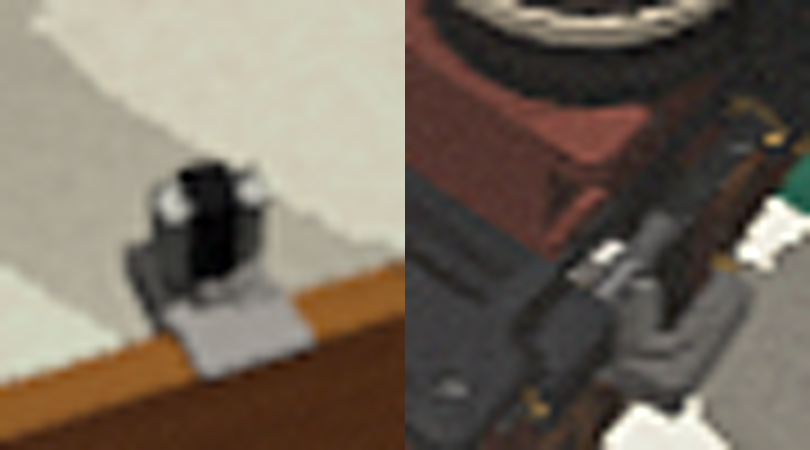

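View pics/w27.png

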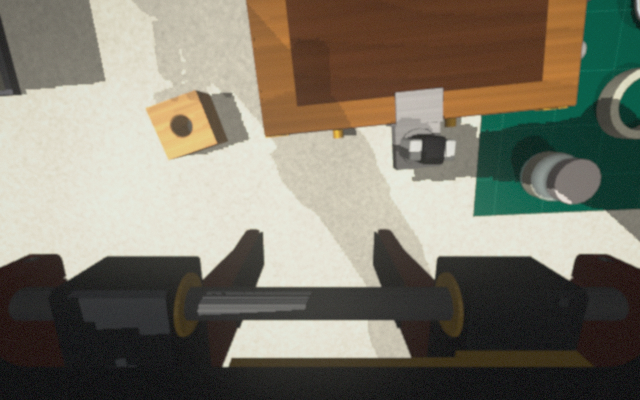

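View pics/s27.png

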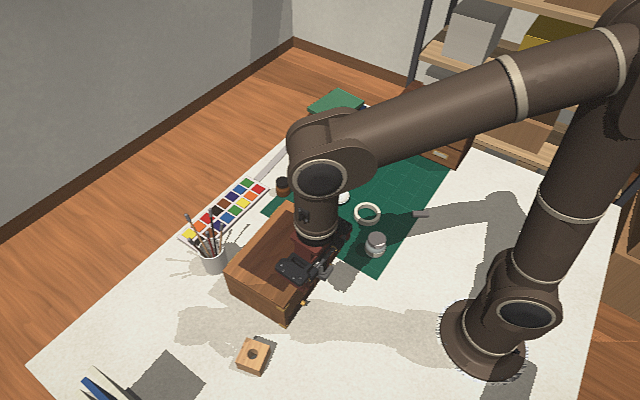

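The pin stands upright in the hasp: scene crop (210,220), wrist (430,150). I'll check its button width and height, since free buttons measure 40 mm.

```bash
python3 - <<'E'
from h import *
W=cam('wrist')
cv2.imwrite('pics/z28.png',cv2.resize(W['pixels'][75:195,370:490],None,fx=5,fy=5,interpolation=cv2.INTER_CUBIC))
E
```

```text
(no output)
```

View pics/z28.png

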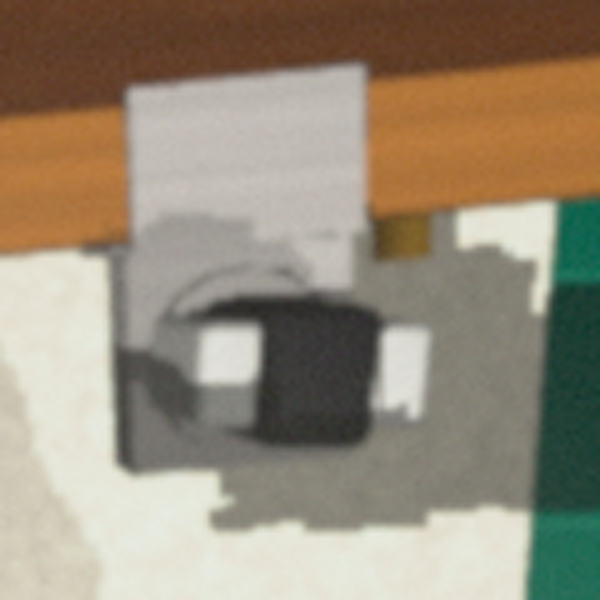

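```bash
python3 - <<'E'
from h import *
st();W=cam('wrist')
f=lambda x,y:((x+.5)/5+369.5,(y+.5)/5+74.5)
for z in (.165,.17):print('buttons',z,np.linalg.norm(onz(W,*f(197,365),z)-onz(W,*f(430,370),z)).round(4))
print('handle top ctr @.176',onz(W,*f(315,378),.176).round(4))
print('collar: far edge @.134',onz(W,*f(245,265),.134).round(4),'left edge',onz(W,*f(158,345),.134).round(4))
E
```

```text
t 102.85 tcp [0.3958 0.2358 0.2777] yaw -2.7 gap 0.0618 F [-0.4 -0.4  0.4]
buttons 0.165 0.041
buttons 0.17 0.0403
handle top ctr @.176 [0.4365 0.1373 0.176 ]
collar: far edge @.134 [0.4545 0.1364 0.134 ] left edge [0.4401 0.1528 0.134 ]
```

The buttons measure 40–41 mm, so they are free. The handle top sits over the collar, so the pin is upright, and the collar rests on the plate. The hand is clear, so I'm handing in.

```bash
python3 - <<'E'
from h import *
print(arm.finish_job()); st()
E
```

```text
the job is handed in; nothing more can be done
None
the job is handed in; nothing more can be done
```

The chest is packed, shut and pinned, and I handed the job in at about 103 s of the 210 s allowed. No verdict is reported, so what follows is from my own checks.

- **Tins:** All four lay flat in the tray in the last picture before the lid came down. I did not see any tin get knocked aside.
- **Stay and lid:** Pressing the knee pad about 31 mm down broke the stay, with the lid then at about 94° from shut. I lowered the lid slowly from behind until the fingertips stopped at z 0.132, level with the top of the shut lid. That last press reached 42 N, through the fingertips only.
- **Pin:** It went into the hasp with no side force, and its collar met the plate at z 0.128. After I let go:
  - the buttons measured 40–41 mm apart, so they are free;
  - the handle top was within 2 mm of the hole centre, so the pin stands upright.
- **Jars and pot:** The last pictures showed the jars and the brush pot upright, and the hand clear of everything.

**Disagreement:** The cameras differed by 2–3 mm on the hasp hole. The scene view gave (0.4365, 0.1352) and the side view (0.435, 0.138). I aimed between the two, and the pin entered without touching.

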